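# Refill the cheese dispenser

### The job

Refill the dispenser: bring the tray of small waxed cheeses over to it, keeping the tray low, and tip all four cheeses into the open top of its hopper. Stand the empty tray upright on the table again and shut the dispenser's cover; leave the other goods where they are.

Things in the scene. Friction and masses are not known exactly. Their poses are not given: they have to be found in the camera images.
- tray: Steel carry tray with a fixed arch handle, 144 mm long (x), 188 mm over its lips (y), 136 mm high, 0.35 kg. Origin: centre of the underside. Floor 130 x 90 x 4 mm; on both long sides alike a pouring lip rises outward at 35 degrees to an edge 91 mm from the centre line and 37 mm up. End cheeks 48 mm high. Tilted about its x by 60 to 70 degrees, the cheeses roll out over the lower lip
- tray_handle (a point): middle of the tray's wooden hand grip, 125 mm above the tray's underside, over its centre. The grip runs along the tray's x, is 96 mm long, 20 mm wide (y) and 22 mm high, flat-sided, and does not swing; grasp it from above across its width. Axes as the tray's
- dispenser: White metal gravity-feed dispenser, fixed, 240 deep (x), 210 wide (y), 135 mm high, walls 6 mm. Origin: centre of the underside; x points from its open picking trough (front, 60 mm high, facing the robot) to the back. The hopper's open top spans x -41 to 114, y -99 to 99 mm, rim at 135 mm; its floor slopes down to the trough: cheeses in hopper or trough count as in the dispenser
- dispenser_mouth (a point): centre of the hopper's open top, at rim height: 36.5 mm behind (x) and 135 mm above the dispenser's origin. Its axes are the dispenser's
- cover (a joint): angle (rad) of the dispenser's clear steel-edged cover: 0 shut on the rim, 1.75 laid back against its stop, a little past upright, held there by its weight. Hinge along the dispenser's y at the back rim (x 123, z 139 mm). 0.16 kg, damped: hook its edge from behind (or pinch it) and bring it forward; below about 1.4 rad it sinks shut by itself in about 3 s
- cover_edge (a point): middle of the round steel bar (12 mm thick, 200 mm long along the dispenser's y) on the cover's free edge, 167 mm from the hinge. When the cover is laid back this is its top edge, about 303 mm above the table; when shut it lies over the front of the hopper mouth
- cheese_0_center (a point): centre of a waxed cheese: a ball of 56 mm diameter with flattened top and bottom (49 mm high), 0.095 kg, one of four alike, standing on the tray's floor
- cheese_1_center (a point): centre of the second cheese, alike
- cheese_2_center (a point): centre of the third cheese, alike
- cheese_3_center (a point): centre of the fourth cheese, alike
- jar: bystander: jar with a black lid, 66 mm diameter, 90 mm high, behind the work. Origin: centre of its underside
- pack_left: bystander: dark clamshell pack of biscuits, 136 x 186 x 59 mm, at the left. Origin: centre of its underside
- rolls_back: bystander: pack of bread rolls on a black tray, 151 x 141 x 61 mm, behind the work. Origin: centre of its underside
Things that resemble listed ones, but are neither listed nor needed, are in the scene too. Leave any orange or turquoise look-alike of the part that bears cheese_1_center alone.

How it is judged:
By the outcome, as a careful person would: the job done as asked, in the order asked, and still so for the second after the job is handed in, with the robot touching nothing.
It also fails if it takes over 72 s, if anything falls off the work surface, if the arm or the gripper's body presses on something with over 40 N, if the wrist force passes 120 N, or if a joint passes its speed limit or range.

### The arm

A 6-joint arm with a two-finger parallel gripper is mounted at the origin on a cart in front of the work surface, level with it; the furniture and walls round the work are solid. World frame = base frame: x ahead of the robot, y to its left, z up, the work surface at z = 0. Lengths are in mm, angles in rad, forces in N, time in s.
With the tool pointing down it reaches from about 350 to 775 mm from the base axis. Payload 7.3 kg.
Tool frame: the origin (TCP) lies midway between the tips of the shut fingers; the grasp point (between the pads) lies 19 mm behind it; z points along the fingers, y is the line along which they close (so a half turn about z gives the same grasp; the last joint's range is limited). The gripper opens to 92 mm and grips with 3 to 60 N. Pads are 19 mm wide; open, the fingers measure 130 mm over their backs; the gripper's body (75 mm by 190 mm) begins 47 mm behind the grasp point.
Start: joints at [-1.465, 0.342, 1.524, -0, 1.275, -0.146], TCP at [130.824, -508.458, 226.741] pointing down, gripper open.
Joint ranges: [-2.53, 2.53], [-0.77, 2.02], [0.04, 2.7], [-1, 4.14], [0.28, 2.66], [-3.11, 3.11]. Speed limits (rad/s): [2.57, 2.57, 3.14, 3.14, 3.14, 3.14].

### API

Orientations are given as [roll, pitch, yaw] about the fixed x, y, z axes, in that order (R = Rz(yaw) Ry(pitch) Rx(roll)).
In Python, from plant import monitor, optics, workorder gives the robot as it stands. The module is installed in compiled form; this text tells all that it offers.
- The arm moves only by the tool servo_tool, never from a script. Its arguments are lists of equal length, an entry for each row: "linear": the shift along the tool's x, y, z as a fraction of full scale, a list of three; "spin": the turn about the tool's z as a fraction of full scale. In form: {"linear": [[dx, dy, dz], ...], "spin": [spin, ...]}. A call has exactly 8 rows; each row shifts and turns the commanded pose from where the row before left it, along the tool's axes as they then stand; what a row does not reach is not made up. Full scale, the value 1, is 200 mm for a shift and 90 degrees for a turn. A row lasts 1/8 s, in which the tool goes at most 62.5 mm and 10.7 degrees, less where a joint would pass 70% of its speed; a pose out of reach is approached as far as the arm can. A call with a number of a shift or a turn outside -1 to 1 is refused whole. A call with a gripper value outside its range is refused whole. "hand" is the opening, from -1 (shut) to 1 (fully open), set as the call begins (left out, the last holds). The fingers move at their own pace and stop on an object; the grip force is fixed at half the most. Time passes only in rows, so rows that do not move let the fingers close, or fill a call up. It gives the time, the measured TCP pose, the force, the opening and the grip force at its end, in the units of the state.
- monitor.get_obs(): the state, without advancing time (a new reading comes with each control period).
- optics.capture(name): name is "scene" or "top" or "wrist"; returns a dict with "frame" (480x640x3 uint8, blue, green, red), "K" (3x3 intrinsics, pixels), "world_to_cam" (4x4, takes a point from world to camera coordinates). Camera axes: x right, y down, z forward; pixel columns grow to the right and rows downward; lengths in mm; the calibration is good to about 2 mm. A picture is of the moment at which its call begins. There is no depth.
- workorder.close_job(): hands the job in; it is judged then, once.
The state is a dict: "time": time; "joint_positions": joint angles; "dq": joint speeds; "tau": joint torques, N m; "tool_pos": TCP position; "tcp_rot": TCP orientation; "contact_force": force on the tool from outside, world axes, zero at the start; "moment": the same for the moment, N m; "grip_width": finger opening in mm; "finger_force": force on a finger pad.
Only numpy, scipy, OpenCV 4.12 (cv2) and the standard library are available. Lean on these libraries where they do the work, as an engineer would, in place of code of your own. Each camera call takes 0.05 s, during which the arm holds its last target. There are 200 camera calls.

## Working session

There is one attempt and no reset: what is moved stays moved. The work goes in short steps, Python scripts to look and compute and a tool call to move; the robot and the scene stay as the last step left them, time stands still between calls to the robot, and variables do not carry over. Pictures are saved under pics/ and viewed, at most 10 in all, crops included, and the job is handed in when it is done.

Besides the shell and the picture viewer there is one more tool, called after "Request:" by a JSON object that holds its "name" and its "arguments". servo_tool: Moves the arm, as the interface text tells. Shift numbers are shares of 200 mm and turn numbers shares of 90 degrees, none past 1 either way. Its arguments: {"type":"object","properties":{"linear":{"type":"array","items":{"type":"array","items":{"type":"number","minimum":-1,"maximum":1}}},"spin":{"type":"array","items":{"type":"number","minimum":-1,"maximum":1}},"hand":{"type":"number"}},"required":["linear","spin"]}

```bash
mkdir -p pics; cat > h.py <<'E'
import numpy as np, cv2
from plant import monitor, optics, workorder
def grab(n,tag):
    c=optics.capture(n); cv2.imwrite(f'pics/{tag}.png',c['frame']); np.savez(f'pics/{tag}.npz',**c); return c
def ray(c,u,v):
    T=np.array(c['world_to_cam']);R=T[:3,:3];o=-R.T@T[:3,3]
    d=R.T@np.linalg.inv(c['K'])@np.array([u,v,1.]);return o,d/np.linalg.norm(d)
def plane(c,u,v,z):
    o,d=ray(c,u,v);return o+d*(z-o[2])/d[2]
def tri(c1,p1,c2,p2):
    o1,d1=ray(c1,*p1);o2,d2=ray(c2,*p2)
    s=np.linalg.lstsq(np.c_[d1,-d2],o2-o1,rcond=None)[0]
    a=o1+s[0]*d1;b=o2+s[1]*d2;return (a+b)/2,np.linalg.norm(a-b)
def proj(c,p):
    T=np.array(c['world_to_cam']);q=np.array(c['K'])@(T[:3,:3]@np.array(p,float)+T[:3,3]);return q[:2]/q[2]
def load(tag): return dict(np.load(f'pics/{tag}.npz'))
E
python3 - <<'E'
from h import *
np.set_printoptions(precision=2,suppress=True)
for n in ('scene','top'):
    c=grab(n,n+'0'); print(ray(c,320,240))
print(monitor.get_obs())
E
```

```text
(array([ -93.82, 1016.93,  756.68]), array([ 0.53, -0.7 , -0.48]))
(array([ 513.67,   82.89, 1229.67]), array([ 0.05,  0.  , -1.  ]))
{'time': 0.1, 'joint_positions': array([-1.47,  0.34,  1.52, -0.  ,  1.28, -0.15]), 'dq': array([ 0., -0., -0.,  0.,  0.,  0.]), 'tau': array([  0.  , -43.2 , -24.47,   0.07,   0.05,  -0.  ]), 'tool_pos': array([ 130.77, -508.09,  226.12]), 'tcp_rot': array([-3.14, -0.  ,  0.25]), 'contact_force': array([ 0.62,  0.59, -0.21]), 'moment': array([-0.01,  0.  ,  0.08]), 'finger_force': 0.0, 'grip_width': 91.86501330226383}
```

View pics/scene0.png

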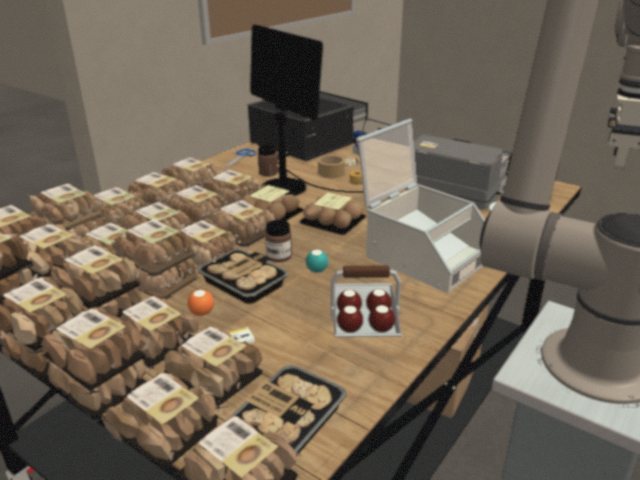

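View pics/top0.png

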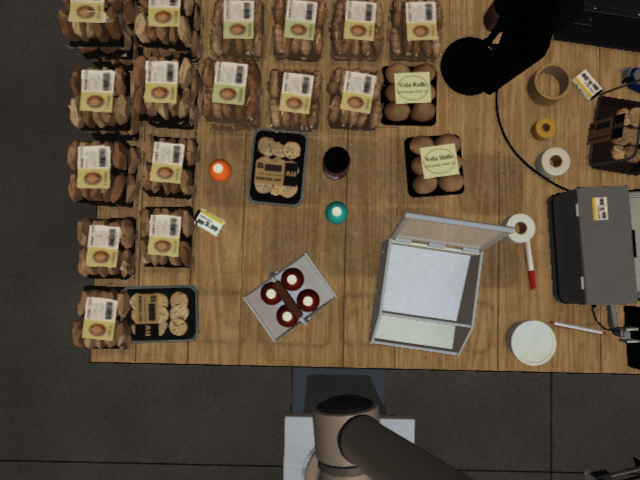

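The top view shows the tray at about (290,298), holding four dark red cheeses, and the dispenser at about (425,285) with its cover laid back. The orange ball at (220,170) and the turquoise ball at (336,212) are the look-alikes; they stand apart on the table, so I'll leave them alone. Next is an enlarged crop, plus a free-space motion test to see what the servo does at the edge of its reach, since the interface offers no tilt.

```bash
python3 - <<'E'
from h import *
f=load('top0')['frame']
cv2.imwrite('pics/crop1.png',cv2.resize(f[200:360,230:520],None,fx=2.75,fy=2.75,interpolation=cv2.INTER_CUBIC))
E
```

```text
(no output)
```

View pics/crop1.png

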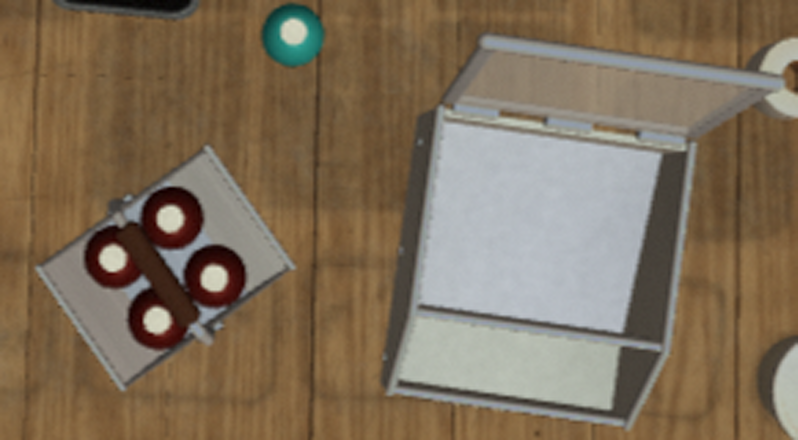

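Request:
{"name": "servo_tool", "arguments": {"linear": [[0,0,-0.3],[0,0,-0.3],[0,0,-0.3],[0,0,-0.3],[0,0,-0.3],[0,0,-0.3],[0,0,-0.3],[0,0,-0.3]], "spin": [0,0,0,0,0,0,0,0]}}

```text
time: 1.1
tool_pos: [114.8, -450.1, 654.4]
tcp_rot: [-3.096, -0.017, 0.251]
contact_force: [-11.6, 62.6, 11.8]
grip_width: 92.1
finger_force: 0.0
```

```bash
python3 -c "
from h import *
o=monitor.get_obs();print(o)"
```

```text
{'time': 1.1, 'joint_positions': array([-1.49223862,  0.4952906 ,  0.0356151 ,  0.01838323,  2.6582447 ,
       -0.15655193]), 'dq': array([-0.09690383, -0.18217949, -0.07305178,  0.09404529,  0.02787066,
       -0.03179797]), 'tau': array([  1.82482481, -15.10565579, -46.52906299,  -0.08698297,
         4.37927037,   0.09742805]), 'tool_pos': array([ 114.79569709, -450.12303607,  654.3655486 ]), 'tcp_rot': array([-3.09613824, -0.01659439,  0.25080666]), 'contact_force': array([-11.56566703,  62.59210409,  11.79449663]), 'moment': array([3.62743903, 0.57178617, 0.34158857]), 'finger_force': 0.0, 'grip_width': 92.11401351180535}
```

Request:
{"name": "servo_tool", "arguments": {"linear": [[0,0,0],[0,0,0],[0,0,0],[0,0,0],[0,0,-0.1],[0,0,-0.1],[0,0,-0.1],[0,0,-0.1]], "spin": [0,0,0,0,0,0,0,0]}}

```text
time: 2.1
tool_pos: [109.2, -430.6, 675.5]
tcp_rot: [3.139, -0.012, 0.251]
contact_force: [-0.6, 0.1, -0.2]
grip_width: 92.1
finger_force: 0.0
```

```bash
python3 -c "
from h import *
o=monitor.get_obs();print(o)"
```

```text
{'time': 2.1, 'joint_positions': array([-1.50408563,  0.44739736,  0.03690271,  0.02621112,  2.65709468,
       -0.16098067]), 'dq': array([-0.02609609, -0.08935236,  0.00203032,  0.0172002 , -0.0002321 ,
       -0.00839939]), 'tau': array([ 1.49274333e-01, -3.87965369e+01, -1.52166063e+01,  3.85451142e-02,
        5.05273556e-02,  1.20798749e-02]), 'tool_pos': array([ 109.22850513, -430.57701115,  675.51703186]), 'tcp_rot': array([ 3.13930161, -0.01199033,  0.25090105]), 'contact_force': array([-0.64951124,  0.12441044, -0.23251445]), 'moment': array([-0.00045346, -0.02421108, -0.02111683]), 'finger_force': 0.0, 'grip_width': 92.07529291899323}
```

The crop shows the tray with its lip corners at crop (208,148), (293,268), (124,387) and (40,268), the four red cheeses, and the wooden grip from (125,232) to (190,318). cheese_1 is one of those red ones. The hopper's rim corners are at about (440,108), (692,145), (665,347) and (418,308). The servo only tips the tool where it runs out of reach, so the plan has three parts:
1. Lean the empty tool in the plane of the handle.
2. Grasp the tray with that lean.
3. Spin about the leaned tool axis, which tips the tray.

First I'll get the poses.

```bash
python3 - <<'E'
from h import *
np.set_printoptions(precision=1,suppress=True)
c=load('top0'); P=lambda u,v,z: plane(c,230+(u+.5)/2.75-.5,200+(v+.5)/2.75-.5,z)
L=[P(*p,37) for p in [(208,148),(293,268),(124,387),(40,268)]]
print('lip corners',np.array(L),'centre',np.mean(L,0),[np.linalg.norm(L[i]-L[i-1]) for i in range(4)])
for i in range(4): d=L[i]-L[i-1]; print(np.degrees(np.arctan2(d[1],d[0])),end=' ')
a=P(127,229,136);b=P(190,320,136);print('\ngrip',a,b,(a+b)/2,np.degrees(np.arctan2(*(a-b)[1::-1])),np.linalg.norm(a-b))
# brown mask of grip
f=cv2.cvtColor(c['frame'],cv2.COLOR_BGR2HSV)
D=[P(*p,135) for p in [(440,108),(692,145),(665,347),(418,308)]]
F=[P(*p,60) for p in [(390,390),(628,425)]]
print('rim',np.array(D),'\ntrough',np.array(F))
for p,q in [(0,1),(3,2),(3,0),(2,1)]:
    d=D[q]-D[p];print(np.degrees(np.arctan2(d[1],d[0])),np.linalg.norm(d))
E1,E2=P(484,42,303),P(780,82,303);print('edge',E1,E2,(E1+E2)/2)
for p in [(170,218),(113,258),(157,320),(213,278)]: print(P(*p,53))
E
```

```text
lip corners [[545.2 118.2  37. ]
 [442.4  41.6  37. ]
 [336.3 185.8  37. ]
 [437.4 261.8  37. ]] centre [440.3 151.8  37. ] [np.float64(179.5867988202145), np.float64(128.2141306966622), np.float64(179.10344378484356), np.float64(126.40196768541418)]
-53.09086935337328 -143.30575260193913 126.3296921614712 36.91441506663214 
grip [476.3 178.4 136. ] [405.2 126.2 136. ] [440.8 152.3 136. ] 36.25203472064809 88.25113776120008
rim [[ 579.2  -70.5  135. ]
 [ 554.1 -273.7  135. ]
 [ 392.3 -253.4  135. ]
 [ 418.7  -55.6  135. ]] 
trough [[ 342.3  -42.4   60. ]
 [ 317.3 -245.5   60. ]]
-97.026221116664 204.75090498725746
-97.62278292823672 199.5710611746351
-5.3127422216169276 161.10553431245202
-7.15737790447179 163.11181380456324
edge [614.9 -76.3 303. ] [ 592.3 -278.8  303. ] [ 603.6 -177.5  303. ]
[483.8 148.9  53. ]
[448.4 197.   53. ]
[396.3 157.8  53. ]
[433.3 110.6  53. ]
```

```bash
cat >> h.py <<'E'
from scipy.spatial.transform import Rotation as Ro
def plan(way,p0=None,R0=None,nd=2):
    """way: list of (pos, spin_deg_total, nrows); prints rows in tool units"""
    o=monitor.get_obs()
    p=np.array(o['tool_pos'] if p0 is None else p0,float); R=Ro.from_euler('xyz',o['tcp_rot']) if R0 is None else R0
    rows=[];sp=[]
    for pos,s,n in way:
        sv=round(s/90/n,4)
        for k in range(n):
            d=R.inv().apply((np.array(pos)-p)/(n-k)/200); d=np.round(d,nd)
            rows.append([float(x)+0 for x in d]);sp.append(sv); p=p+R.apply(d)*200; R=R*Ro.from_euler('z',sv*90,degrees=True)
    while len(rows)%8: rows.append([0,0,0]);sp.append(0)
    for i in range(0,len(rows),8): print(str(rows[i:i+8]).replace('.0,',',').replace('.0]',']'),'\n',sp[i:i+8])
    print('max mm',max(np.linalg.norm(r)*200 for r in rows),'end',p.round(1),R.as_euler('xyz').round(3)); return p,R
E
python3 - <<'E'
from h import *
plan([((400,-60,560),-84.4,10),((235,270,300),-118,14)])
E
cat > geo.py <<'E'
import numpy as np
from scipy.spatial.transform import Rotation as Ro
np.set_printoptions(precision=1,suppress=True)
def Rd(): return Ro.from_euler('z',-6.8,degrees=True)
org=np.array([450,-158.5,0])
for al in (45,50,55,60):
  a=np.radians(al);y=np.radians(36.7)
  ax=np.array([np.sin(a)*np.cos(y),np.sin(a)*np.sin(y),np.cos(a)])
  R0=Ro.from_euler('z',36.7,degrees=True)
  pts=np.array([[x,s*91,37] for s in(1,-1) for x in(-65,65)]+[[x,s*45,0] for s in(1,-1) for x in(-65,65)]+[[x,0,0] for x in(-72,72)])-[0,0,125]
  for ph in (80,90,100,110):
    R=Ro.from_rotvec(-np.radians(ph)*ax)*R0
    up=R.apply([0,0,1]); dn=R.inv().apply([0,0,-1])
    s=np.sign(dn[1]); lip=np.sin(np.radians(0))
    print(al,ph,'up',up*100,'dn',dn*100,'lipgrad',100*(abs(dn[1])*.819+dn[2]*.574))
    if ph==100:
      W=R.apply(pts); print((Rd().inv().apply(W)))
E
python3 geo.py
```

```text
[[0.19, -0.14, 0.06], [0.2, -0.12, 0.06], [0.22, -0.08, 0.06], [0.23, -0.05, 0.06], [0.23, -0.02, 0.06], [0.24, 0.02, 0.06], [0.23, 0.05, 0.06], [0.22, 0.09, 0.06]] 
 [-0.0938, -0.0938, -0.0938, -0.0938, -0.0938, -0.0938, -0.0938, -0.0938]
[[0.2, 0.12, 0.06], [0.18, 0.14, 0.06], [0.13, -0.04, 0.09], [0.13, -0.02, 0.09], [0.13, 0, 0.09], [0.13, 0.02, 0.09], [0.13, 0.03, 0.09], [0.12, 0.05, 0.09]] 
 [-0.0938, -0.0938, -0.0937, -0.0937, -0.0937, -0.0937, -0.0937, -0.0937]
[[0.11, 0.07, 0.09], [0.1, 0.09, 0.09], [0.09, 0.1, 0.09], [0.07, 0.11, 0.1], [0.05, 0.12, 0.09], [0.04, 0.13, 0.1], [0.01, 0.13, 0.09], [0, 0.14, 0.1]] 
 [-0.0937, -0.0937, -0.0937, -0.0937, -0.0937, -0.0937, -0.0937, -0.0937]
max mm 49.63869458396342 end [234.4 270.7 299.5] [-3.135  0.01  -2.498]
45 80 up [-8.5 80.5 58.7] dn [-41.3  69.6 -58.7] lipgrad 23.348528583168644
45 90 up [-2.2 86.6 50. ] dn [-50.   70.7 -50. ] lipgrad 29.212045379178225
45 100 up [ 5.4 90.9 41.3] dn [-58.7  69.6 -41.3] lipgrad 33.315933981250446
[[  10.9  -33.5 -137.9]
 [ 112.2  -62.2  -61.6]
 [-102.8  -97.8  -11.1]
 [  -1.5 -126.5   65.2]
 
[... 1175 characters left out ...]
9.8 -131.6   45.6]
 [ -40.6 -121.5  -66.3]
 [  79.5 -119.7   13.1]]
55 110 up [ 4.6 99.4  9.9] dn [-63.1  77.   -9.9] lipgrad 57.33183612324875
60 80 up [-22.3  89.8  38. ] dn [-35.8  85.3 -38. ] lipgrad 48.024378718343776
60 90 up [-17.   95.3  25. ] dn [-43.3  86.6 -25. ] lipgrad 56.577480569945536
60 100 up [-10.2  98.8  12. ] dn [-50.8  85.3 -12. ] lipgrad 62.97548681546644
[[   7.3  -74.2 -121.2]
 [ 117.9  -57.4  -55.1]
 [ -79.5 -113.    34. ]
 [  31.2  -96.2  100.1]
 [  -6.6 -119.9  -86.4]
 [ 104.1 -103.1  -20.3]
 [ -49.5 -139.    -9.6]
 [  61.2 -122.2   56.4]
 [ -34.  -130.4  -51.6]
 [  88.6 -111.8   21.6]]
60 110 up [ -2.  100.   -0.7] dn [-58.1  81.4   0.7] lipgrad 67.02399727268372
```

Request:
{"name": "servo_tool", "arguments": {"linear": [[0.19,-0.14,0.06],[0.2,-0.12,0.06],[0.22,-0.08,0.06],[0.23,-0.05,0.06],[0.23,-0.02,0.06],[0.24,0.02,0.06],[0.23,0.05,0.06],[0.22,0.09,0.06]], "spin": [-0.094,-0.094,-0.094,-0.094,-0.094,-0.094,-0.094,-0.094]}}

```text
time: 3.1
tool_pos: [343.9, -144.3, 585.8]
tcp_rot: [3.129, -0.004, 1.412]
contact_force: [-0.4, -0.5, 0.1]
grip_width: 91.9
finger_force: 0.0
```

Request:
{"name": "servo_tool", "arguments": {"linear": [[0.2,0.12,0.06],[0.18,0.14,0.06],[0.13,-0.04,0.09],[0.13,-0.02,0.09],[0.13,0,0.09],[0.13,0.02,0.09],[0.13,0.03,0.09],[0.12,0.05,0.09]], "spin": [-0.094,-0.094,-0.094,-0.094,-0.094,-0.094,-0.094,-0.094]}}

```text
time: 4.1
tool_pos: [334.6, 69.0, 453.9]
tcp_rot: [3.133, 0.01, 2.593]
contact_force: [-0.2, 0.4, -0.4]
grip_width: 92.0
finger_force: 0.0
```

Request:
{"name": "servo_tool", "arguments": {"linear": [[0.11,0.07,0.09],[0.1,0.09,0.09],[0.09,0.1,0.09],[0.07,0.11,0.1],[0.05,0.12,0.09],[0.04,0.13,0.1],[0.01,0.13,0.09],[0,0.14,0.1]], "spin": [-0.094,-0.094,-0.094,-0.094,-0.094,-0.094,-0.094,-0.094]}}

```text
time: 5.1
tool_pos: [243.6, 261.0, 303.3]
tcp_rot: [-3.136, 0.012, -2.509]
contact_force: [-0.1, 0.4, 0.3]
grip_width: 91.8
finger_force: 0.0
```

```bash
python3 -c "
from h import *
o=monitor.get_obs();print(o['joint_positions'].round(3),o['tool_pos'],o['tcp_rot'])"
```

```text
[ 0.609 -0.043  1.777 -0.005  1.396 -1.593] [243.55157847 261.03307622 303.31237821] [-3.13620396  0.01247702 -2.50905235]
```

Request:
{"name": "servo_tool", "arguments": {"linear": [[0.2,0,0],[0.2,0,0],[0.2,0,0],[0,0,0],[0,0,0],[0,0,0],[0,0,0],[0,0,0]], "spin": [0,0,0,0,0,0,0,0]}}

```text
time: 6.1
tool_pos: [147.2, 190.0, 302.1]
tcp_rot: [-3.136, 0.01, -2.514]
contact_force: [-0.0, 0.4, 0.3]
grip_width: 91.9
finger_force: 0.0
```

```bash
python3 -c "
from h import *
o=monitor.get_obs();print(o['joint_positions'].round(3),o['tool_pos'],o['tcp_rot'])"
```

```text
[ 0.595 -0.295  1.974 -0.005  1.452 -1.603] [147.17271633 190.01274386 302.05496424] [-3.13629437  0.01040114 -2.513794  ]
```

```bash
cat > kin.py <<'E'
import numpy as np
from scipy.optimize import least_squares
D=[([-1.465,.342,1.524,0,1.275],[130.82,-508.46,226.74]),([-1.504,.4474,.0369,.026,2.657],[109.2,-430.6,675.5]),
([.609,-.043,1.777,-.005,1.396],[243.55,261.03,303.31]),([.595,-.295,1.974,-.005,1.452],[147.17,190.01,302.05]),([-1.492,.4953,.0356,.018,2.658],[114.8,-450.1,654.4])]
def fk(x,q):
    h,r0,L1,L2,e,L3,lat,f=x; A=q[1]+q[2];S=A+q[4]
    r=r0+L1*np.sin(q[1])+L2*np.sin(A)+e*np.cos(A)+L3*np.sin(S)+f*np.cos(S)
    z=h+L1*np.cos(q[1])+L2*np.cos(A)-e*np.sin(A)+L3*np.cos(S)-f*np.sin(S)
    c,s=np.cos(q[0]),np.sin(q[0]); return np.array([r*c-lat*s,r*s+lat*c,z])
def fit(D):
    x0=np.array([290,0,350,350,0,250,77,0.]); reg=np.array([.02,.05,.002,.002,.01,.002,0,.05])
    g=lambda x:np.concatenate([(fk(x,q)-p) for q,p in D]+[(x-x0)*reg])
    return least_squares(g,x0).x
if __name__=='__main__':
    x=fit(D);print(x.round(1));[print((fk(x,q)-p).round(1)) for q,p in D]
E
python3 kin.py
```

```text
[ 2.416e+02 -2.000e-01  5.066e+02  3.794e+02  4.680e+01  3.368e+02
  7.710e+01 -2.000e-01]
[ 0.7 -0.   0.2]
[-3.1 -0.6  0. ]
[-1.4  1.8 -0.2]
[-1.2  1.9 -0. ]
[-2.   0.3 -0. ]
```

The measured poses fit an arm model well enough to plan with. Leaning the tool with its fingers pointing outward along azimuth 36.7° should be reachable both at the tray and over the hopper. I'll go to the high limit on this bearing and test whether pushing against it tilts the tool.

```bash
python3 - <<'E'
from h import *
plan([((304,322,650),-1,8)])
E
```

```text
[[-0.13, 0.01, -0.22], [-0.13, 0.01, -0.22], [-0.13, 0.01, -0.21], [-0.13, 0.01, -0.22], [-0.13, 0, -0.21], [-0.13, 0.01, -0.22], [-0.13, 0, -0.21], [-0.13, 0.01, -0.22]] 
 [-0.0014, -0.0014, -0.0014, -0.0014, -0.0014, -0.0014, -0.0014, -0.0014]
max mm 51.146847410177685 end [303.5 322.5 650.1] [-3.136  0.01  -2.496]
```

Request:
{"name": "servo_tool", "arguments": {"linear": [[-0.13,0.01,-0.22],[-0.13,0.01,-0.22],[-0.13,0.01,-0.21],[-0.13,0.01,-0.22],[-0.13,0,-0.21],[-0.13,0.01,-0.22],[-0.13,0,-0.21],[-0.13,0.01,-0.22]], "spin": [-0.001,-0.001,-0.001,-0.001,-0.001,-0.001,-0.001,-0.001]}}

```text
time: 7.1
tool_pos: [300.6, 319.2, 643.1]
tcp_rot: [-3.136, 0.012, -2.502]
contact_force: [0.9, 0.8, 1.0]
grip_width: 91.6
finger_force: 0.0
```

Request:
{"name": "servo_tool", "arguments": {"linear": [[0,0,0],[0.12,0,-0.12],[0.15,0,-0.15],[0.2,0,-0.2],[0.2,0,-0.2],[0.2,0,-0.2],[0,0,0],[0,0,0]], "spin": [0,0,0,0,0,0,0,0]}}

```text
time: 8.1
tool_pos: [210.2, 278.6, 749.7]
tcp_rot: [-3.121, 0.19, -2.499]
contact_force: [1.3, 0.2, 0.3]
grip_width: 91.9
finger_force: 0.0
```

```bash
python3 -c "
from h import *
o=monitor.get_obs();print(o['joint_positions'].round(3),o['tool_pos'],o['tcp_rot'],o['dq'].round(2))"
```

```text
[ 0.74   0.256  0.041 -0.083  2.656 -1.549] [210.15671858 278.60445574 749.67746621] [-3.12122335  0.1902377  -2.49876803] [-0.01  0.03  0.   -0.    0.    0.  ]
```

Request:
{"name": "servo_tool", "arguments": {"linear": [[0.22,0,-0.22],[0.22,0,-0.22],[0.22,0,-0.22],[0.22,0,-0.22],[0.22,0,-0.22],[0.22,0,-0.22],[0.22,0,-0.22],[0.22,0,-0.22]], "spin": [0,0,0,0,0,0,0,0]}}

```text
time: 9.1
tool_pos: [-14.1, 174.1, 812.9]
tcp_rot: [3.101, 0.436, -2.485]
contact_force: [0.7, 0.2, 0.5]
grip_width: 91.9
finger_force: 0.0
```

```bash
python3 -c "
from h import *
o=monitor.get_obs();print(o['joint_positions'].round(4),o['tool_pos'],o['tcp_rot'],o['dq'].round(2))
z=Ro.from_euler('xyz',o['tcp_rot']).as_matrix();print(z.round(3))"
```

```text
[ 1.9303  0.062   0.0399 -0.995   2.6563 -1.2802] [-14.13170581 174.13293102 812.91120316] [ 3.10057704  0.43572422 -2.48489666] [ 0.62 -0.06  0.   -0.01 -0.    0.56]
[[-0.718 -0.624  0.309]
 [-0.553  0.781  0.29 ]
 [-0.422  0.037 -0.906]]
```

Pushing against the limit does tilt the tool, now 25°, but near the base axis the base joint swings round. I'll get the rest of the tilt at the outer stretch, where the arm is better conditioned.

```bash
python3 - <<'E'
from h import *
plan([((200,290,790),0,5),((605,555,482),0,11)])
E
```

```text
[[-0.21, -0.04, 0.12], [-0.21, -0.04, 0.12], [-0.21, -0.05, 0.12], [-0.21, -0.04, 0.12], [-0.2, -0.05, 0.12], [-0.14, -0.03, 0.22], [-0.14, -0.03, 0.22], [-0.14, -0.03, 0.22]] 
 [0.0, 0.0, 0.0, 0.0, 0.0, 0.0, 0.0, 0.0]
[[-0.14, -0.02, 0.22], [-0.14, -0.03, 0.22], [-0.14, -0.02, 0.22], [-0.14, -0.03, 0.22], [-0.14, -0.02, 0.22], [-0.14, -0.03, 0.22], [-0.14, -0.02, 0.21], [-0.14, -0.03, 0.22]] 
 [0.0, 0.0, 0.0, 0.0, 0.0, 0.0, 0.0, 0.0]
max mm 52.49761899362675 end [606.  554.6 481.6] [ 3.101  0.436 -2.485]
```

Request:
{"name": "servo_tool", "arguments": {"linear": [[-0.21,-0.04,0.12],[-0.21,-0.04,0.12],[-0.21,-0.05,0.12],[-0.21,-0.04,0.12],[-0.2,-0.05,0.12],[-0.14,-0.03,0.22],[-0.14,-0.03,0.22],[-0.14,-0.03,0.22]], "spin": [0,0,0,0,0,0,0,0]}}

```text
time: 10.1
tool_pos: [261.3, 332.7, 711.6]
tcp_rot: [3.111, 0.436, -2.485]
contact_force: [-0.2, 0.1, -0.9]
grip_width: 91.7
finger_force: 0.0
```

Request:
{"name": "servo_tool", "arguments": {"linear": [[-0.14,-0.02,0.22],[-0.14,-0.03,0.22],[-0.14,-0.02,0.22],[-0.14,-0.03,0.22],[-0.14,-0.02,0.22],[-0.14,-0.03,0.22],[-0.14,-0.02,0.21],[-0.14,-0.03,0.22]], "spin": [0,0,0,0,0,0,0,0]}}

```text
time: 11.1
tool_pos: [557.3, 524.8, 488.5]
tcp_rot: [3.111, 0.436, -2.484]
contact_force: [0.7, -0.5, 0.7]
grip_width: 91.7
finger_force: 0.0
```

```bash
python3 -c "
from h import *
o=monitor.get_obs();print(o['joint_positions'].round(4),o['tool_pos'],o['tcp_rot'],o['dq'].round(2))
z=Ro.from_euler('xyz',o['tcp_rot']).as_matrix();print(z.round(3))"
```

```text
[ 0.6393  0.5481  0.5768  0.0386  1.5813 -1.5871] [557.29458455 524.80548213 488.51903756] [ 3.11081566  0.43596387 -2.48386023] [-0.05  0.76 -0.65  0.02 -0.11 -0.05]
[[-0.717 -0.621  0.315]
 [-0.554  0.783  0.282]
 [-0.422  0.028 -0.906]]
```

Request:
{"name": "servo_tool", "arguments": {"linear": [[-0.2,-0.2,0],[-0.2,-0.2,0],[-0.31,0,0],[-0.31,0,0],[-0.31,0,0],[-0.31,0,0],[-0.31,0,0],[-0.31,0,0]], "spin": [0,0,0,0,0,0,0,0]}}

```text
time: 12.1
tool_pos: [717.1, 555.0, 522.0]
tcp_rot: [3.105, 0.694, -2.495]
contact_force: [-0.4, -0.8, -0.2]
grip_width: 91.9
finger_force: 0.0
```

```bash
cat > st.py <<'E'
from h import *
np.set_printoptions(suppress=True)
o=monitor.get_obs();print(o['joint_positions'].round(4),o['tool_pos'].round(1),o['tcp_rot'].round(3))
z=Ro.from_euler('xyz',o['tcp_rot']).as_matrix();print(z.round(3).tolist(),'tilt',np.degrees(np.arccos(-z[2,2])).round(1),'az',np.degrees(np.arctan2(z[1,2],z[0,2])).round(1))
E
python3 st.py
```

```text
[ 0.5368  0.84    0.041   0.1066  1.573  -1.6552] [717.1 555.  522. ] [ 3.105  0.694 -2.495]
[[-0.614, -0.621, 0.488], [-0.463, 0.784, 0.414], [-0.639, 0.028, -0.768]] tilt 39.8 az 40.3
```

Request:
{"name": "servo_tool", "arguments": {"linear": [[-0.31,-0.02,0],[-0.31,-0.02,0],[-0.31,-0.02,0],[-0.31,-0.02,0],[0,0,0],[0,0,0],[0,0,0],[0,0,0]], "spin": [0,0,0,0,0,0,0,0]}}

```text
time: 13.1
tool_pos: [745.4, 559.8, 575.5]
tcp_rot: [3.102, 0.862, -2.502]
contact_force: [0.5, 0.9, -0.6]
grip_width: 91.6
finger_force: 0.0
```

```bash
python3 st.py
```

```text
[ 0.5165  0.8186  0.0373  0.1343  1.4323 -1.6701] [745.4 559.8 575.5] [ 3.102  0.862 -2.502]
[[-0.523, -0.621, 0.585], [-0.389, 0.784, 0.485], [-0.759, 0.026, -0.651]] tilt 49.4 az 39.7
```

The lean is 49.4° at azimuth 39.7°. Next I'll refit the full arm model and check joint ranges along the grasp, carry and pour path.

```bash
cat > ik.py <<'E'
import numpy as np
from scipy.optimize import least_squares
from scipy.spatial.transform import Rotation as Ro
E=lambda s,a: Ro.from_euler(s,a)
def fk(x,q):
    h,r0,L1,L2,e,L3,lat=x; A=q[1]+q[2]
    R=E('z',q[0])*E('y',A)*E('z',q[3])*E('y',q[4])*E('z',q[5]+np.pi/2)
    w=E('z',q[0]).apply([r0+L1*np.sin(q[1])+L2*np.sin(A)+e*np.cos(A),lat,h+L1*np.cos(q[1])+L2*np.cos(A)-e*np.sin(A)])
    return w+R.apply([0,0,L3]),R
D=[([-1.465,.342,1.524,0,1.275,-.146],[130.82,-508.46,226.74],[np.pi,0,.25]),
([-1.504,.4474,.0369,.0262,2.657,-.161],[109.2,-430.6,675.5],[3.139,-.012,.251]),
([.609,-.043,1.777,-.005,1.396,-1.593],[243.55,261.03,303.31],[-3.136,.0125,-2.509]),
([.595,-.295,1.974,-.005,1.452,-1.603],[147.17,190.01,302.05],[-3.136,.0104,-2.514]),
([.74,.256,.041,-.083,2.656,-1.549],[210.16,278.6,749.68],[-3.121,.190,-2.499]),
([1.9303,.062,.0399,-.995,2.6563,-1.2802],[-14.13,174.13,812.91],[3.1006,.4357,-2.4849]),
([.6393,.5481,.5768,.0386,1.5813,-1.5871],[557.29,524.8,488.52],[3.1108,.436,-2.4839]),
([.5368,.84,.041,.1066,1.573,-1.6552],[717.1,555.,522.],[3.105,.694,-2.495]),
([.5165,.8186,.0373,.1343,1.4323,-1.6701],[745.4,559.8,575.5],[3.102,.862,-2.502])]
X=least_squares(lambda x:np.concatenate([fk(x,q)[0]-p for q,p,_ in D]),[242,0,507,380,47,337,77.]).x
lo=np.array([-2.53,-.77,.04,-1,.28,-3.11]);hi=np.array([2.53,2.02,2.7,4.14,2.66,3.11])
def ik(p,R,q0):
    def g(q):
        pp,RR=fk(X,q);return np.concatenate([(pp-p)/100,(R.inv()*RR).as_rotvec()*3,1e-3*(q-q0)])
    s=least_squares(g,np.clip(q0,lo+1e-6,hi-1e-6),bounds=(lo-1e-3,hi+1e-3));return s.x,np.linalg.norm(g(s.x)[:6])
if __name__=='__main__':
    np.set_printoptions(precision=2,suppress=True)
    print(X);print(max(np.linalg.norm(fk(X,q)[0]-p) for q,p,_ in D),[((E('xyz',r).inv()*fk(X,q)[1]).magnitude()) for q,p,r in D])
    q=np.array(D[-1][0]);p=np.array(D[-1][1],float);R=E('xyz',D[-1][2])
    G=np.array([440.5,152,125]);z=R.apply([0,0,1]);hz=np.array([.8,.6,0])
    tg=G-hz*10+z*19-z*8   # TCP at grasp
    org=np.array([450,-158.5,0]);Gp=org+E('z',np.radians(-6.8)).apply([60,-18,281]); off=tg-G
    way=[(tg-z*150+[0,0,120],0,15),(tg-z*100,0,5),(tg,0,5),(tg+[0,0,60],0,3),(Gp+off+[0,180,-40],0,6),(Gp+off+[0,0,20],0,5)]
    for t,s,n in way:
        p0=p.copy()
        for k in range(n):
            p=p0+(np.array(t)-p0)*(k+1)/n;q,er=ik(p,R,q)
        print(p.round(0),q,round(er,3),'wrist',(p-X[5]*z).round(0))
    g=Gp+[0,0,20]
    for k in range(11):
        Rk=R*E('z',np.radians(10.5*k));o=Rk.apply(R.inv().apply(off));q,er=ik(g+o,Rk,q);print(k*10.5,q,round(er,3))
E
python3 ik.py
```

```text
[222.93   0.05 506.26 379.49  46.52 318.07  76.39]
0.30144129692526844 [0.0018915676401096296, 0.00021093076204838792, 0.001212394833953786, 0.0003522378247273477, 0.0005097016328876431, 7.20056355902846e-05, 6.083910509612248e-05, 0.0004012710967586024, 0.0004623963780523569]
[351.  79. 335.] [-0.71 -0.39  2.18  0.83  1.28 -3.11] 0.265 wrist [165. -75. 542.]
[380. 103. 183.] [-0.32 -0.14  2.35  0.91  0.7  -3.11] 0.7 wrist [194. -51. 390.]
[439. 151. 118.] [-0.07  0.14  2.26  1.03  0.47 -3.11] 0.855 wrist [253.  -3. 325.]
[439. 151. 178.] [-0.14  0.02  2.26  1.02  0.57 -3.11] 0.585 wrist [253.  -3. 385.]
[506.  -4. 234.] [-0.52  0.12  1.96  0.82  0.95 -3.11] 0.638 wrist [ 320. -158.  441.]
[ 506. -184.  294.] [-0.85  0.25  1.6   0.72  1.35 -3.11] 0.771 wrist [ 320. -338.  501.]
0.0 [-0.85  0.25  1.6   0.72  1.35 -3.11] 0.771
10.5 [-0.91  0.26  1.66  0.8   1.36 -3.11] 0.424
21.0 [-0.97  0.27  1.74  0.87  1.35 -3.11] 0.082
31.5 [-0.98  0.27  1.76  0.89  1.35 -2.97] 0.0
42.0 [-0.98  0.27  1.76  0.89  1.35 -2.79] 0.0
52.5 [-0.98  0.27  1.76  0.89  1.35 -2.6 ] 0.0
63.0 [-0.97  0.27  1.76  0.89  1.35 -2.42] 0.0
73.5 [-0.97  0.26  1.76  0.89  1.35 -2.23] 0.0
84.0 [-0.97  0.26  1.76  0.89  1.35 -2.04] 0.0
94.5 [-0.97  0.26  1.75  0.89  1.35 -1.86] 0.0
105.0 [-0.97  0.26  1.75  0.89  1.35 -1.67] 0.0
```

```bash
cat > p2.py <<'E'
from ik import *
import h
np.set_printoptions(precision=2,suppress=True)
q=np.array(D[-1][0]);p=np.array(D[-1][1],float);R=E('xyz',D[-1][2])
G=np.array([440.5,152,125]);z=R.apply([0,0,1]);hz=np.array([.8,.6,0])
tg=G-hz*10+z*11+[0,0,2]
way=[(tg-z*150+[0,0,120],140,14),(tg-z*90+[0,0,10],40,5)]
p0=p
for t,s,n in way:
    a=p.copy();R0=R
    for k in range(n):
        p=a+(np.array(t)-a)*(k+1)/n;R=R0*E('z',np.radians(s)*(k+1)/n);q,er=ik(p,R,q)
        if k%4==3 or k==n-1:print(p.round(0),q,round(er,3))
for k in range(5):
    p=p+(tg-p)/(5-k);q,er=ik(p,R,q)
print(p.round(1),q,er)
h.plan(way)
E
python3 p2.py
```

```text
[633. 422. 507.] [ 0.39  0.27  1.18  0.29  0.88 -1.23] 0.0
[520. 285. 439.] [ 0.16 -0.05  1.71  0.58  0.78 -0.95] 0.0
[408. 147. 371.] [-0.38 -0.31  2.09  0.88  1.05 -0.85] 0.0
[351.  79. 337.] [-0.86 -0.38  2.23  0.88  1.38 -0.87] 0.0
[379. 102. 218.] [-0.66 -0.1   2.46  1.14  0.95 -0.67] 0.0
[386. 108. 188.] [-0.61  0.01  2.5   1.28  0.87 -0.7 ] 0.0
[438.9 151.3 119.8] [-0.32  0.33  2.49  1.84  0.73 -1.12] 2.3766526201963113e-07
[[0.2, -0.05, -0.11], [0.19, -0.08, -0.11], [0.18, -0.12, -0.11], [0.15, -0.15, -0.11], [0.13, -0.17, -0.11], [0.09, -0.19, -0.11], [0.06, -0.2, -0.11], [0.02, -0.21, -0.11]] 
 [0.1111, 0.1111, 0.1111, 0.1111, 0.1111, 0.1111, 0.1111, 0.1111]
[[-0.01, -0.21, -0.11], [-0.05, -0.21, -0.11], [-0.08, -0.19, -0.11], [-0.12, -0.18, -0.11], [-0.14, -0.15, -0.11], [-0.17, -0.13, -0.11], [-0.07, -0.05, 0.13], [-0.07, -0.04, 0.13]] 
 [0.1111, 0.1111, 0.1111, 0.1111, 0.1111, 0.1111, 0.0889, 0.0889]
[[-0.08, -0.03, 0.13], [-0.08, -0.02, 0.13], [-0.08, -0.01, 0.13], [0, 0, 0], [0, 0, 0], [0, 0, 0], [0, 0, 0], [0, 0, 0]] 
 [0.0889, 0.0889, 0.0889, 0, 0, 0, 0, 0]
max mm 48.53864439804639 end [385.9 107.1 189. ] [-3.1  -0.86  0.64]
```

Request:
{"name": "servo_tool", "arguments": {"linear": [[0.2,-0.05,-0.11],[0.19,-0.08,-0.11],[0.18,-0.12,-0.11],[0.15,-0.15,-0.11],[0.13,-0.17,-0.11],[0.09,-0.19,-0.11],[0.06,-0.2,-0.11],[0.02,-0.21,-0.11]], "spin": [0.111,0.111,0.111,0.111,0.111,0.111,0.111,0.111]}}

```text
time: 14.1
tool_pos: [565.5, 287.4, 460.2]
tcp_rot: [2.293, 0.184, 2.425]
contact_force: [1.0, -0.4, -0.3]
grip_width: 91.7
finger_force: 0.0
```

Request:
{"name": "servo_tool", "arguments": {"linear": [[-0.01,-0.21,-0.11],[-0.05,-0.21,-0.11],[-0.08,-0.19,-0.11],[-0.12,-0.18,-0.11],[-0.14,-0.15,-0.11],[-0.17,-0.13,-0.11],[0,0,0],[0,0,0]], "spin": [0.111,0.111,0.111,0.111,0.111,0.111,0.111,0.111]}}

```text
time: 15.1
tool_pos: [417.0, 64.2, 362.4]
tcp_rot: [2.698, -0.767, 1.291]
contact_force: [0.6, -0.5, 0.3]
grip_width: 91.8
finger_force: 0.0
```

```bash
python3 st.py; cat > p3.py <<'E'
import h,numpy as np
o=h.monitor.get_obs();R=h.Ro.from_euler('xyz',o['tcp_rot']);z=R.apply([0,0,1])
M=R.as_matrix(); y=M[:,1]; 
# spin that makes closing axis horizontal
s=np.degrees(np.arctan2(M[2,1],M[2,0])); print('spin for y horiz: solve', np.degrees(np.arctan(M[2,1]/M[2,0])))
y0=np.cross(z,[0,0,1]);y0/=np.linalg.norm(y0);print('handle az if horizontal',np.degrees(np.arctan2(z[1],z[0])), 'y az now',np.degrees(np.arctan2(y[1],y[0])))
E
python3 p3.py
```

```text
[-0.6847 -0.2353  2.0757  0.9032  1.2501 -0.5039] [417.   64.2 362.4] [ 2.698 -0.767  1.291]
[[0.199, 0.786, 0.586], [0.692, -0.536, 0.484], [0.694, 0.309, -0.65]] tilt 49.4 az 39.6
spin for y horiz: solve 23.988280720265895
handle az if horizontal 39.58176842633515 y az now -34.279771808777035
```

```bash
cat > p4.py <<'E'
import h,numpy as np
o=h.monitor.get_obs();R=h.Ro.from_euler('xyz',o['tcp_rot']);z=R.apply([0,0,1])
tg=np.array([440.5,152,125])-np.array([.8,.6,0])*10+z*11+[0,0,2]; print(tg)
h.plan([(tg-z*90+[0,0,8],24,6),(tg-z*60,0,2),(tg,0,4)])
E
python3 p4.py
```

```text
[438.94062104 151.32469402 119.8469563 ]
[[-0.08, -0.08, 0.1], [-0.09, -0.08, 0.1], [-0.09, -0.07, 0.1], [-0.1, -0.07, 0.1], [-0.1, -0.06, 0.09], [-0.11, -0.05, 0.1], [-0.01, 0, 0.09], [-0.02, 0, 0.08]] 
 [0.0444, 0.0444, 0.0444, 0.0444, 0.0444, 0.0444, 0.0, 0.0]
[[0, 0, 0.08], [0, 0, 0.07], [0, 0, 0.08], [0, 0, 0.07], [0, 0, 0], [0, 0, 0], [0, 0, 0], [0, 0, 0]] 
 [0.0, 0.0, 0.0, 0.0, 0, 0, 0, 0]
max mm 31.559467676119002 end [438.8 150.5 120.2] [ 3.141 -0.863  0.691]
```

Request:
{"name": "servo_tool", "arguments": {"linear": [[-0.08,-0.08,0.1],[-0.09,-0.08,0.1],[-0.09,-0.07,0.1],[-0.1,-0.07,0.1],[-0.1,-0.06,0.09],[-0.11,-0.05,0.1],[0,0,0],[0,0,0]], "spin": [0.044,0.044,0.044,0.044,0.044,0.044,0,0]}}

```text
time: 16.1
tool_pos: [387.7, 107.5, 186.6]
tcp_rot: [3.128, -0.864, 0.712]
contact_force: [0.2, -0.8, 0.4]
grip_width: 92.0
finger_force: 0.0
```

```bash
python3 st.py; python3 - <<'E'
from h import *
o=monitor.get_obs();R=Ro.from_euler('xyz',o['tcp_rot']);z=R.apply([0,0,1])
tg=np.array([440.5,152,125])-np.array([.8,.6,0])*10+z*11+[0,0,2]; print(tg)
plan([(tg-z*60,0,2),(tg,0,6)])
c=grab('scene','s1'); f=c['frame'][180:380,240:520]
a=cv2.resize(f,None,fx=2.1,fy=2.1,interpolation=cv2.INTER_CUBIC)
cv2.imwrite('pics/s1c.png',a)
E
```

```text
[-0.6073  0.019   2.5016  1.2876  0.8682 -0.7572] [387.7 107.5 186.6] [ 3.128 -0.864  0.712]
[[0.492, 0.645, 0.584], [0.424, -0.764, 0.486], [0.76, 0.009, -0.65]] tilt 49.5 az 39.8
[438.92918624 151.34809819 119.85413336]
[[-0.02, 0, 0.09], [-0.01, -0.01, 0.08], [0, 0, 0.05], [0, 0, 0.05], [0, 0, 0.05], [0, 0, 0.05], [0, 0, 0.05], [0, 0, 0.05]] 
 [0.0, 0.0, 0.0, 0.0, 0.0, 0.0, 0.0, 0.0]
max mm 18.439088914585774 end [438.4 152.1 120.9] [ 3.128 -0.864  0.712]
```

View pics/s1c.png

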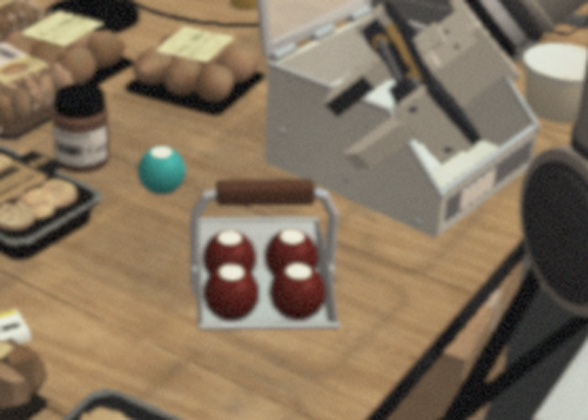

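The crop shows the arch handle with rounded corners (grip at crop (265,191)) over the four red cheeses, which are the listed ones. The leaned gripper is approaching from the robot side and nothing is in its way, so I'll move in.

Request:
{"name": "servo_tool", "arguments": {"linear": [[-0.02,0,0.09],[-0.01,-0.01,0.08],[0,0,0.05],[0,0,0.05],[0,0,0.05],[0,0,0.05],[0,0,0.05],[0,0,0.05]], "spin": [0,0,0,0,0,0,0,0]}}

```text
time: 17.15
tool_pos: [439.3, 152.4, 121.3]
tcp_rot: [3.126, -0.866, 0.713]
contact_force: [-0.2, 0.3, 0.2]
grip_width: 92.3
finger_force: 0.0
```

Request:
{"name": "servo_tool", "arguments": {"linear": [[0,0,0],[0,0,0],[0,0,0],[0,0,0],[0,0,0],[0,0,0],[0,0,0],[0,0,0]], "spin": [0,0,0,0,0,0,0,0], "hand": -1}}

```text
time: 18.15
tool_pos: [438.0, 152.2, 120.0]
tcp_rot: [3.13, -0.863, 0.708]
contact_force: [-0.2, -1.9, 3.4]
grip_width: 19.7
finger_force: 30.0
```

```bash
python3 st.py; python3 - <<'E'
from h import *
o=monitor.get_obs(); print(o['contact_force'],o['grip_width'],o['finger_force'])
c=grab('scene','s2'); f=c['frame'][180:380,240:520]
cv2.imwrite('pics/s2c.png',cv2.resize(f,None,fx=2.1,fy=2.1,interpolation=cv2.INTER_CUBIC))
E
```

```text
[-0.3168  0.3308  2.4891  1.8401  0.7309 -1.1677] [438.  152.2 120. ] [ 3.13  -0.863  0.708]
[[0.494, 0.644, 0.584], [0.423, -0.765, 0.486], [0.76, 0.007, -0.65]] tilt 49.4 az 39.7
[-0.18108162 -1.94913447  3.4124114 ] 19.668369048028083 29.987448155879974
```

View pics/s2c.png

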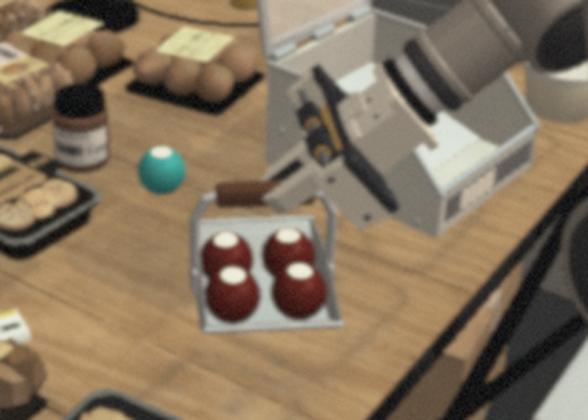

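The grasp is good: 19.7 mm at 30 N, across the wooden grip. Now I'll check clearances for the carry and the pour.

```bash
cat > sim.py <<'E'
from ik import *
import h
np.set_printoptions(precision=2,suppress=True)
o=h.monitor.get_obs()
org=np.array([450,-158.5,0]);Rd=E('z',np.radians(-6.8))
R0=E('xyz',[3.13,-.863,.708]);T0=np.array([438,152.2,120.]);G0=np.array([440.5,152,125.])
offT=R0.inv().apply(G0-T0); Rt=R0.inv()*E('z',np.radians(38.5))  # tray in tool
g=np.linspace(-1,1,9)
tp=[[x*65,y*45,0] for x in g for y in g]+[[x*65,s*(45+46*t),37*t] for x in g for s in(1,-1) for t in np.linspace(0,1,5)]+[[s*70,y*70,zz] for s in(1,-1) for y in g for zz in(20,48)]+[[x*70,0,136] for x in g]
tp=np.array(tp)-[0,0,125]
bp=np.array([[x*37.5,y*95,z] for x in(-1,0,1) for y in(-1,0,1) for z in(-66,-120,-200)])
def check(Gd,phi,verb=True):
    R=R0*E('z',np.radians(phi)); Gw=org+Rd.apply(Gd); T=Gw-R.apply(offT)
    tw=Gw+(R*Rt).apply(tp); bw=T+R.apply(bp)
    res=[]
    for nm,w in(('tray',tw),('body',bw)):
        d=Rd.inv().apply(w-org); inb=(np.abs(d[:,1])<108)&(d[:,0]>-123)&(d[:,0]<126)
        mouth=(np.abs(d[:,1])<97)&(d[:,0]>-39)&(d[:,0]<112)
        cl=d[inb&~mouth,2].min()-139 if (inb&~mouth).any() else 999
        ml=d[mouth,2].min()-139 if mouth.any() else 999
        cv=np.abs(d[:,1])<112; cv&=(d[:,2]<315)
        cc=(123+(d[cv,2]-139)*.18-d[cv,0]-8).min() if cv.any() else 999
        res.append((nm,'wallclr %.0f mouth %.0f cover %.0f zmin %.0f'%(cl,ml,cc,w[:,2].min())))
    dn=(R*Rt).inv().apply([0,0,-1]); lip=abs(dn[1])*.819+dn[2]*.574
    lc=Rd.inv().apply(Gw+(R*Rt).apply(np.array([[x,np.sign(dn[1])*91,37-0] for x in(-65,65)])-[0,0,125])-org)
    print(Gd,phi,res,'lip %.2f dn'%lip,dn,'lipcorners',lc.round(0).tolist()); return T,R
if __name__=='__main__':
    for Gd,ph in [((-40,175,285),0),((0,120,290),40),((40,20,290),60),((40,20,290),80),((60,-10,281),80),((60,-10,281),105),((50,0,281),105)]:
        T,R=check(np.array(Gd,float),ph)
    R=R0*E('z',np.radians(0)); 
E
python3 sim.py
```

```text
[-40. 175. 285.] 0 [('tray', 'wallclr 21 mouth 40 cover 101 zmin 160'), ('body', 'wallclr 191 mouth 156 cover 167 zmin 294')] lip -0.57 dn [ 0. -0. -1.] lipcorners [[-21.0, 65.0, 197.0], [70.0, 157.0, 197.0]]
[  0. 120. 290.] 40 [('tray', 'wallclr 22 mouth 27 cover 60 zmin 152'), ('body', 'wallclr 123 mouth 145 cover 127 zmin 262')] lip -0.10 dn [ 0.13 -0.49 -0.86] lipcorners [[-62.0, 58.0, 178.0], [59.0, 103.0, 161.0]]
[ 40.  20. 290.] 60 [('tray', 'wallclr 38 mouth 12 cover 30 zmin 151'), ('body', 'wallclr 144 mouth 115 cover 108 zmin 254')] lip 0.13 dn [ 0.26 -0.65 -0.71] lipcorners [[-53.0, -4.0, 185.0], [71.0, 18.0, 151.0]]
[ 40.  20. 290.] 80 [('tray', 'wallclr 33 mouth 10 cover 32 zmin 149'), ('body', 'wallclr 117 mouth 122 cover 134 zmin 256')] lip 0.31 dn [ 0.42 -0.74 -0.52] lipcorners [[-72.0, 37.0, 204.0], [45.0, 39.0, 149.0]]
[ 60. -10. 281.] 80 [('tray', 'wallclr 56 mouth 1 cover 10 zmin 140'), ('body', 'wallclr 113 mouth 108 cover 141 zmin 247')] lip 0.31 dn [ 0.42 -0.74 -0.52] lipcorners [[-52.0, 7.0, 195.0], [65.0, 9.0, 140.0]]
[ 60. -10. 281.] 105 [('tray', 'wallclr 58 mouth 11 cover -18 zmin 150'), ('body', 'wallclr 109 mouth 116 cover 146 zmin 248')] lip 0.43 dn [ 0.64 -0.72 -0.27] lipcorners [[-57.0, 56.0, 233.0], [43.0, 43.0, 150.0]]
[ 50.   0. 281.] 105 [('tray', 'wallclr 34 mouth 11 cover -8 zmin 150'), ('body', 'wallclr 116 mouth 109 cover 156 zmin 248')] lip 0.43 dn [ 0.64 -0.72 -0.27] lipcorners [[-67.0, 66.0, 233.0], [33.0, 53.0, 150.0]]
```

```bash
cat > p5.py <<'E'
from sim import *
def W(Gd,phi): T,R=check(np.array(Gd,float),phi); return T
segs=[(T0+[0,0,125],0,6),(W((-30,165,287),0),0,8),(W((0,120,290),38),38,6),(W((35,12,290),45),7,4),(W((35,10,288),70),25,4),(W((35,8,287),98),28,8)]
q=h.monitor.get_obs()['joint_positions'];p=T0;R=R0
for t,s,n in segs:
    a=p;Ra=R
    for k in range(n):
        p=a+(t-a)*(k+1)/n;R=Ra*E('z',np.radians(s)*(k+1)/n);qn,er=ik(p,R,q);v=np.abs(qn-q).max()*8;q=qn
    print(p.round(0),q,round(er,3),'v',v)
h.plan(segs,T0,R0)
E
python3 p5.py
```

```text
[-30. 165. 287.] 0 [('tray', 'wallclr 23 mouth 32 cover 91 zmin 162'), ('body', 'wallclr 193 mouth 158 cover 158 zmin 296')] lip -0.57 dn [ 0. -0. -1.] lipcorners [[-11.0, 55.0, 199.0], [80.0, 147.0, 199.0]]
[  0. 120. 290.] 38 [('tray', 'wallclr 24 mouth 26 cover 58 zmin 152'), ('body', 'wallclr 124 mouth 147 cover 125 zmin 263')] lip -0.12 dn [ 0.11 -0.47 -0.88] lipcorners [[-58.0, 55.0, 178.0], [62.0, 102.0, 163.0]]
[ 35.  12. 290.] 45 [('tray', 'wallclr 31 mouth 13 cover 31 zmin 152'), ('body', 'wallclr 140 mouth 120 cover 96 zmin 259')] lip -0.04 dn [ 0.16 -0.53 -0.83] lipcorners [[-36.0, -41.0, 178.0], [87.0, -2.0, 158.0]]
[ 35.  10. 288.] 70 [('tray', 'wallclr 41 mouth 8 cover 35 zmin 147'), ('body', 'wallclr 113 mouth 123 cover 126 zmin 252')] lip 0.22 dn [ 0.34 -0.71 -0.62] lipcorners [[-69.0, 6.0, 191.0], [53.0, 18.0, 147.0]]
[ 35.   8. 287.] 98 [('tray', 'wallclr 34 mouth 13 cover 20 zmin 152'), ('body', 'wallclr 120 mouth 116 cover 163 zmin 255')] lip 0.41 dn [ 0.58 -0.74 -0.34] lipcorners [[-83.0, 61.0, 227.0], [23.0, 51.0, 152.0]]
[438. 152. 245.] [-0.32 -0.05  2.31  1.
[... 766 characters left out ...]
.06, -0.06], [0, 0.04, -0.01], [0, 0.04, -0.01]] 
 [0.0, 0.0, 0.0, 0.0, 0.0, 0.0, 0.0704, 0.0704]
[[0.01, 0.04, -0.01], [0.01, 0.04, -0.01], [0.01, 0.04, -0.01], [0.02, 0.04, 0], [0.04, 0.13, -0.05], [0.05, 0.12, -0.05], [0.05, 0.12, -0.05], [0.05, 0.12, -0.06]] 
 [0.0704, 0.0704, 0.0704, 0.0704, 0.0194, 0.0194, 0.0194, 0.0194]
[[0, 0, 0], [0, 0, 0], [0, 0, 0], [0.01, 0.01, 0], [0, 0, 0], [0, 0, 0], [0, 0, 0], [0, 0, 0]] 
 [0.0694, 0.0694, 0.0694, 0.0694, 0.0389, 0.0389, 0.0389, 0.0389]
[[0, 0, 0], [0, 0, 0], [0, 0, 0], [0, 0, 0], [0, 0, 0], [0, 0, 0], [0, 0, 0], [0, 0, 0]] 
 [0.0389, 0.0389, 0.0389, 0.0389, 0, 0, 0, 0]
max mm 28.982753492378876 end [ 483.9 -149.   287.2] [-2.28  0.1  -0.96]
```

Request:
{"name": "servo_tool", "arguments": {"linear": [[0.04,0,-0.03],[0.08,0,-0.07],[0.08,0,-0.07],[0.08,0,-0.07],[0.08,0,-0.06],[0.07,0,-0.07],[0.04,0,-0.04],[0,0.04,-0.05]], "spin": [0,0,0,0,0,0,0,0]}}

```text
time: 19.2
tool_pos: [433.5, 142.3, 250.0]
tcp_rot: [3.133, -0.86, 0.71]
contact_force: [0.5, -0.2, -7.6]
grip_width: 19.7
finger_force: 30.0
```

Request:
{"name": "servo_tool", "arguments": {"linear": [[-0.02,0.07,-0.06],[-0.02,0.07,-0.06],[-0.02,0.07,-0.06],[-0.02,0.07,-0.06],[-0.02,0.07,-0.06],[-0.02,0.07,-0.05],[-0.02,0.06,-0.06],[0,0.03,0]], "spin": [0,0,0,0,0,0,0,0]}}

```text
time: 20.2
tool_pos: [438.9, 11.2, 282.7]
tcp_rot: [3.134, -0.861, 0.706]
contact_force: [0.7, -0.4, -7.4]
grip_width: 19.6
finger_force: 30.0
```

```bash
python3 st.py; python3 - <<'E'
from h import *
from sim import check,R0,T0,org
o=monitor.get_obs();print(o['contact_force'],o['grip_width'])
def W(Gd,phi): return check(np.array(Gd,float),phi)[0]
R=Ro.from_euler('xyz',o['tcp_rot'])
plan([(W((0,120,290),38),38,6),(W((35,12,290),45),7,6),(W((35,10,288),70),25,4),(W((35,8,287),98),28,8)])
c=grab('scene','s3'); f=c['frame'][130:330,280:560]
cv2.imwrite('pics/s3c.png',cv2.resize(f,None,fx=2.1,fy=2.1,interpolation=cv2.INTER_CUBIC))
E
```

```text
[-0.7794 -0.0349  2.1578  0.9702  1.1551 -0.3928] [438.9  11.2 282.7] [ 3.134 -0.861  0.706]
[[0.496, 0.644, 0.582], [0.423, -0.765, 0.486], [0.758, 0.005, -0.652]] tilt 49.3 az 39.8
[ 0.7  -0.4  -7.36] 19.610938660291307
[  0. 120. 290.] 38 [('tray', 'wallclr 24 mouth 26 cover 58 zmin 152'), ('body', 'wallclr 124 mouth 147 cover 125 zmin 263')] lip -0.12 dn [ 0.11 -0.47 -0.88] lipcorners [[-58.0, 55.0, 178.0], [62.0, 102.0, 163.0]]
[ 35.  12. 290.] 45 [('tray', 'wallclr 31 mouth 13 cover 31 zmin 152'), ('body', 'wallclr 140 mouth 120 cover 96 zmin 259')] lip -0.04 dn [ 0.16 -0.53 -0.83] lipcorners [[-36.0, -41.0, 178.0], [87.0, -2.0, 158.0]]
[ 35.  10. 288.] 70 [('tray', 'wallclr 41 mouth 8 cover 35 zmin 147'), ('body', 'wallclr 113 mouth 123 cover 126 zmin 252')] lip 0.22 dn [ 0.34 -0.71 -0.62] lipcorners [[-69.0, 6.0, 191.0], [53.0, 18.0, 147.0]]
[ 35.   8. 287.] 98 [('tray', 'wallclr 34 mouth 13 cover 20 zmin 152'), ('body', 'wallclr 120 mouth 116 cover 163 zmin 255')] lip 0.41 dn [ 0.58 -0.74 -0.34] lipcorners [[-83.0, 61.0, 227.0], [23.0, 51.0, 152.0]]
[[-0.01, 0.04, -0.01], [0, 0.04, -0.01], [0.01, 0.04, -0.01], [0.01, 0.04, -0.01], [0.01, 0.04, -0.01], [0.02, 0.05, -0.01], [0.03, 0.08, -0.03], [0.03, 0.08, -0.04]] 
 [0.0704, 0.0704, 0.0704, 0.0704, 0.0704, 0.0704, 0.013, 0.013]
[[0.03, 0.08, -0.03], [0.03, 0.08, -0.04], [0.03, 0.08, -0.03], [0.04, 0.09, -0.04], [0, 0, 0], [0, 0, 0], [0, 0, 0], [0, 0, 0]] 
 [0.013, 0.013, 0.013, 0.013, 0.0694, 0.0694, 0.0694, 0.0694]
[[0, 0, 0], [0, 0, 0], [0, 0, 0], [0, 0, 0], [0, 0, 0], [0, 0, 0], [0.01, 0, 0], [0, -0.01, 0]] 
 [0.0389, 0.0389, 0.0389, 0.0389, 0.0389, 0.0389, 0.0389, 0.0389]
max mm 21.2602916254693 end [ 485.3 -148.5  288. ] [-2.29  0.1  -0.96]
```

View pics/s3c.png

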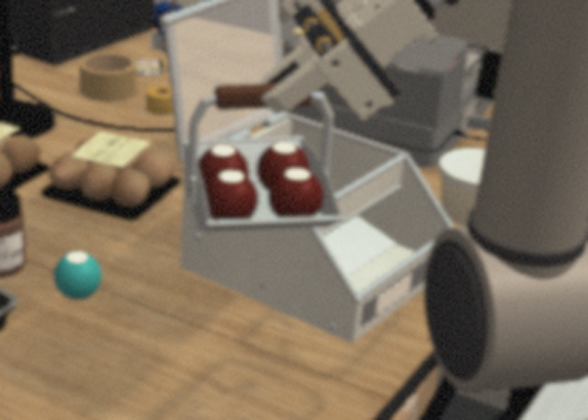

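The tray hangs level with all four cheeses, just clear of the rim. Now I'll move over the mouth and tip.

Request:
{"name": "servo_tool", "arguments": {"linear": [[-0.01,0.04,-0.01],[0,0.04,-0.01],[0.01,0.04,-0.01],[0.01,0.04,-0.01],[0.01,0.04,-0.01],[0.02,0.05,-0.01],[0.03,0.08,-0.03],[0.03,0.08,-0.04]], "spin": [0.07,0.07,0.07,0.07,0.07,0.07,0.013,0.013]}}

```text
time: 21.25
tool_pos: [469.9, -72.8, 288.0]
tcp_rot: [-2.502, -0.625, -0.209]
contact_force: [0.7, -1.3, -7.4]
grip_width: 20.0
finger_force: 30.0
```

Request:
{"name": "servo_tool", "arguments": {"linear": [[0.03,0.08,-0.03],[0.03,0.08,-0.04],[0.03,0.08,-0.03],[0.04,0.09,-0.04],[0,0,0],[0,0,0],[0,0,0],[0,0,0]], "spin": [0.013,0.013,0.013,0.013,0.06,0.06,0.06,0.06]}}

```text
time: 22.25
tool_pos: [484.1, -147.7, 288.1]
tcp_rot: [-2.323, -0.312, -0.596]
contact_force: [0.5, 0.6, -5.8]
grip_width: 20.0
finger_force: 30.0
```

Request:
{"name": "servo_tool", "arguments": {"linear": [[0,0,0],[0,0,0],[0,0,0],[0,0,0],[0,0,0],[0,0,0],[0,0,0],[0,0,0]], "spin": [0.04,0.04,0.04,0.04,0.04,0.04,0.04,0.04]}}

```text
time: 23.25
tool_pos: [484.5, -147.8, 288.8]
tcp_rot: [-2.279, 0.063, -0.931]
contact_force: [-0.2, 0.5, -3.7]
grip_width: 19.9
finger_force: 30.0
```

```bash
python3 st.py; python3 - <<'E'
from h import *
o=monitor.get_obs();print(o['contact_force'],o['grip_width'])
c=grab('top','t3'); s=grab('scene','s4')
f=c['frame'][160:380,330:560]; g=s['frame'][80:330,330:560]
a=cv2.resize(f,(400,383));b=cv2.resize(g,(400,435));H=np.zeros((435,800,3),np.uint8);H[:383,:400]=a;H[:,400:]=b
cv2.imwrite('pics/p4.png',H)
E
```

```text
[-0.9728  0.2128  1.8565  0.8965  1.3215  1.2083] [ 484.5 -147.8  288.8] [-2.279  0.063 -0.931]
[[0.595, -0.551, 0.585], [-0.801, -0.35, 0.486], [-0.063, -0.758, -0.649]] tilt 49.5 az 39.7
[-0.16935882  0.48783222 -3.74602865] 19.90784490440241
```

View pics/p4.png

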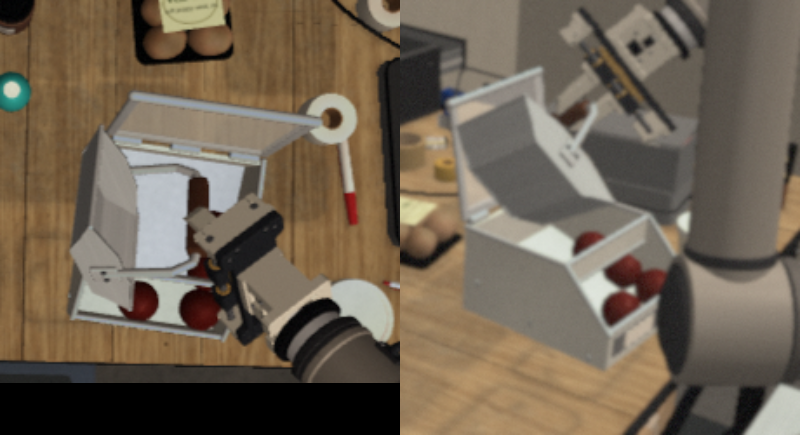

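All four cheeses are in the dispenser, and the wrist now feels only 3.7 N, which is the tray alone. I'll spin back and return the tray to its place.

```bash
python3 - <<'E'
from h import *
from sim import check,R0
o=monitor.get_obs();R=Ro.from_euler('xyz',o['tcp_rot'])
s=np.degrees((R.inv()*R0).as_rotvec()[2]);print(s,(R.inv()*R0).as_rotvec())
W=lambda Gd,phi: check(np.array(Gd,float),phi)[0]
plan([(W((35,12,292),45),s+45,6),(W((0,120,292),38),-7,3),(W((-30,165,288),0),-38,5),(np.array([434,135,270.]),0,3),(np.array([438,152,180.]),0,3),(np.array([438,152.2,124]),0,4)])
E
```

```text
-95.22722403262128 [-0.    0.   -1.66]
[ 35.  12. 292.] 45 [('tray', 'wallclr 33 mouth 15 cover 31 zmin 154'), ('body', 'wallclr 142 mouth 122 cover 97 zmin 261')] lip -0.04 dn [ 0.16 -0.53 -0.83] lipcorners [[-36.0, -41.0, 180.0], [87.0, -2.0, 160.0]]
[  0. 120. 292.] 38 [('tray', 'wallclr 26 mouth 28 cover 58 zmin 154'), ('body', 'wallclr 126 mouth 149 cover 125 zmin 265')] lip -0.12 dn [ 0.11 -0.47 -0.88] lipcorners [[-58.0, 55.0, 180.0], [62.0, 102.0, 165.0]]
[-30. 165. 288.] 0 [('tray', 'wallclr 24 mouth 33 cover 91 zmin 163'), ('body', 'wallclr 194 mouth 159 cover 158 zmin 297')] lip -0.57 dn [ 0. -0. -1.] lipcorners [[-11.0, 55.0, 200.0], [80.0, 147.0, 200.0]]
[[0, 0, 0], [0, 0, 0], [0, 0, 0], [0, 0, 0], [0, 0, 0], [-0.01, 0, 0], [-0.07, -0.16, 0.07], [-0.07, -0.16, 0.07]] 
 [np.float64(-0.093), np.float64(-0.093), np.float64(-0.093), np.float64(-0.093), np.float64(-0.093), np.float64(-0.093), -0.0259, -0.0259]
[[-0.06, -0.17, 0.06], [-0.03, -0.04, 0.01], [-0.02, -0.04, 0.01], [-0.02, -0.05, 0.01], [-0.01, -0.05, 0.02], [0, -0.05, 0.01], [0.07, -0.16, 0.11], [0.07, -0.17, 0.12]] 
 [-0.0259, -0.0844, -0.0844, -0.0844, -0.0844, -0.0844, 0.0, 0.0]
[[0.07, -0.16, 0.11], [-0.1, -0.02, 0.12], [-0.1, -0.02, 0.11], [-0.1, -0.02, 0.12], [-0.05, 0, 0.04], [-0.05, 0, 0.05], [-0.06, 0, 0.04], [-0.05, 0, 0.05]] 
 [0.0, 0.0, 0.0, 0.0, 0.0, 0.0, 0.0, 0.0]
max mm 43.90899680020029 end [438.3 152.6 124. ] [ 3.13 -0.86  0.71]
```

Request:
{"name": "servo_tool", "arguments": {"linear": [[0,0,0],[0,0,0],[0,0,0],[0,0,0],[0,0,0],[-0.01,0,0],[-0.07,-0.16,0.07],[-0.07,-0.16,0.07]], "spin": [-0.093,-0.093,-0.093,-0.093,-0.093,-0.093,-0.026,-0.026]}}

```text
time: 24.35
tool_pos: [468.6, -72.2, 287.3]
tcp_rot: [-2.5, -0.625, -0.212]
contact_force: [-0.2, 0.2, -3.5]
grip_width: 19.7
finger_force: 30.0
```

Request:
{"name": "servo_tool", "arguments": {"linear": [[-0.06,-0.17,0.06],[-0.03,-0.04,0.01],[-0.02,-0.04,0.01],[-0.02,-0.05,0.01],[-0.01,-0.05,0.02],[0,-0.05,0.01],[0.07,-0.16,0.11],[0.07,-0.17,0.12]], "spin": [-0.026,-0.084,-0.084,-0.084,-0.084,-0.084,0,0]}}

```text
time: 25.35
tool_pos: [435.3, 94.8, 274.5]
tcp_rot: [3.133, -0.865, 0.703]
contact_force: [0.5, -0.6, -3.6]
grip_width: 19.6
finger_force: 30.0
```

```bash
python3 st.py; python3 - <<'E'
from h import *
from sim import R0
o=monitor.get_obs();R=Ro.from_euler('xyz',o['tcp_rot']);print((R.inv()*R0).as_rotvec(degrees=True),o['contact_force'])
s=(R.inv()*R0).as_rotvec(degrees=True)[2]
plan([(np.array([434,140,265.]),s,3),(np.array([438,152,180.]),0,4),(np.array([438,152.2,128]),0,5),(np.array([438,152.2,121]),0,4)])
E
```

```text
[-0.5383 -0.0959  2.243   1.0559  0.9686 -0.2937] [435.3  94.8 274.5] [ 3.133 -0.865  0.703]
[[0.495, 0.642, 0.586], [0.42, -0.767, 0.486], [0.761, 0.005, -0.649]] tilt 49.5 az 39.7
[ 0.01 -0.09 -0.18] [ 0.54 -0.65 -3.64]
[[0.02, -0.06, 0.05], [0.02, -0.06, 0.04], [0.02, -0.06, 0.05], [-0.07, -0.01, 0.08], [-0.07, -0.01, 0.08], [-0.08, -0.01, 0.08], [-0.07, 0, 0.07], [-0.04, 0, 0.03]] 
 [np.float64(-0.0007), np.float64(-0.0007), np.float64(-0.0007), 0.0, 0.0, 0.0, 0.0, 0.0]
[[-0.04, 0, 0.04], [-0.04, 0, 0.03], [-0.04, 0, 0.04], [-0.04, -0.01, 0.03], [-0.01, 0, 0.01], [-0.01, 0, 0.01], [0, 0, 0], [-0.01, 0, 0.01]] 
 [0.0, 0.0, 0.0, 0.0, 0.0, 0.0, 0.0, 0.0]
max mm 22.715633383201094 end [437.9 152.8 119.9] [ 3.13 -0.86  0.71]
```

Request:
{"name": "servo_tool", "arguments": {"linear": [[0.02,-0.06,0.05],[0.02,-0.06,0.04],[0.02,-0.06,0.05],[-0.07,-0.01,0.08],[-0.07,-0.01,0.08],[-0.08,-0.01,0.08],[-0.07,0,0.07],[-0.04,0,0.03]], "spin": [0,0,0,0,0,0,0,0]}}

```text
time: 26.35
tool_pos: [437.5, 150.5, 169.7]
tcp_rot: [3.135, -0.863, 0.703]
contact_force: [0.8, 0.2, -3.3]
grip_width: 20.0
finger_force: 30.0
```

Request:
{"name": "servo_tool", "arguments": {"linear": [[-0.04,0,0.04],[-0.04,0,0.03],[-0.04,0,0.04],[-0.03,0,0.03],[-0.01,0,0.01],[-0.01,0,0.01],[0,0,0],[0,0,0]], "spin": [0,0,0,0,0,0,0,0]}}

```text
time: 27.35
tool_pos: [439.0, 151.9, 123.9]
tcp_rot: [3.134, -0.863, 0.704]
contact_force: [0.4, 0.1, -4.3]
grip_width: 19.9
finger_force: 30.0
```

```bash
python3 st.py; python3 - <<'E'
from h import *
s=grab('scene','s5')
f=s['frame'][130:370,260:560]
cv2.imwrite('pics/s5c.png',cv2.resize(f,None,fx=2.2,fy=2.2,interpolation=cv2.INTER_CUBIC))
E
```

```text
[-0.3176  0.3173  2.4824  1.8167  0.7267 -1.135 ] [439.  151.9 123.9] [ 3.134 -0.863  0.704]
[[0.495, 0.643, 0.584], [0.421, -0.766, 0.486], [0.76, 0.005, -0.65]] tilt 49.5 az 39.8
```

View pics/s5c.png

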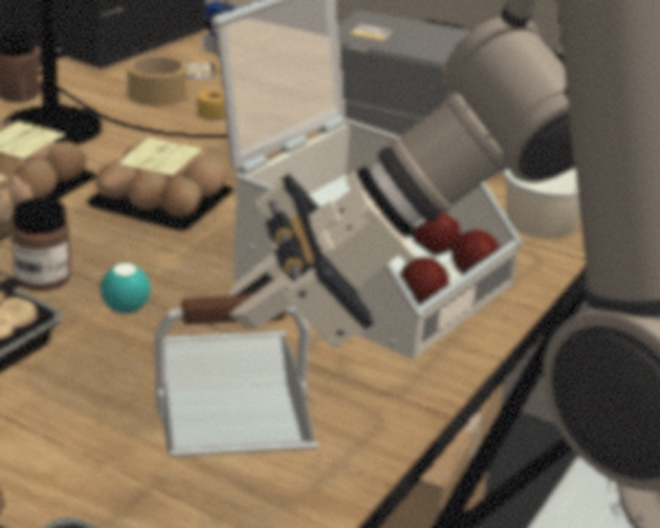

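The empty tray is about 3 mm above the table, with three cheeses visible in the trough and one hidden behind the arm. I'll lower the last bit, release, back off, and plan the cover hook.

Request:
{"name": "servo_tool", "arguments": {"linear": [[-0.007,0,0.006],[-0.007,0,0.006],[0,0,0],[0,0,0],[0,0,0],[0,0,0],[0,0,0],[0,0,0]], "spin": [0,0,0,0,0,0,0,0]}}

```text
time: 28.4
tool_pos: [439.4, 151.9, 120.7]
tcp_rot: [3.134, -0.865, 0.704]
contact_force: [-2.8, -2.6, 5.9]
grip_width: 19.8
finger_force: 30.0
```

Request:
{"name": "servo_tool", "arguments": {"linear": [[0,0,0],[0,0,0],[0,0,0],[0,0,0],[0,0,0],[0,0,-0.08],[0,0,-0.16],[0,0,-0.2]], "spin": [0,0,0,0,0,0,0,0], "hand": 1}}

```text
time: 29.4
tool_pos: [386.5, 109.1, 177.3]
tcp_rot: [3.137, -0.862, 0.703]
contact_force: [1.1, -0.4, 1.4]
grip_width: 91.0
finger_force: 0.0
```

```bash
python3 st.py; cat > p6.py <<'E'
from ik import *
import h
np.set_printoptions(precision=2,suppress=True)
o=h.monitor.get_obs();R=E('xyz',o['tcp_rot']);p=o['tool_pos'];q=o['joint_positions']
x,y,z=R.as_matrix().T; B=np.array([603.5,-177.5,303]);xd=E('z',np.radians(-6.8)).apply([1,0,0])
T=[(p-z*60+[0,0,60],0,4),(B+36*x-70*z,0,10),(B+36*x+28*z,0,5),(B+19*x+28*z+[0,0,0],0,3)]
last=T[-1][0]
T+=[(last-50*xd,0,6),(last-100*xd-[0,0,8],0,6)]
a=p
for t,s,n in T:
    b=a
    for k in range(n): a=b+(t-b)*(k+1)/n;qn,er=ik(a,R,q);v=np.abs(qn-q).max()*8;q=qn
    print(a.round(0),q,round(er,3),v)
h.plan(T)
E
python3 p6.py; python3 - <<'E'
from h import *
c=grab('top','t6')
f=c['frame'][180:380,220:540]
cv2.imwrite('pics/t6c.png',cv2.resize(f,None,fx=2.4,fy=2.4,interpolation=cv2.INTER_CUBIC))
E
```

```text
[-0.6029  0.0496  2.5184  1.3255  0.854  -0.8078] [386.5 109.1 177.3] [ 3.137 -0.862  0.703]
[[0.497, 0.644, 0.582], [0.421, -0.765, 0.487], [0.759, 0.003, -0.651]] tilt 49.4 az 40.0
[352.  80. 276.] [-0.86 -0.29  2.36  0.93  1.24 -0.39] 0.0 0.8878794297694697
[ 581. -196.  376.] [-0.87  0.32  1.45  0.87  1.44 -0.15] 0.0 0.8971629282379858
[ 638. -149.  312.] [-0.73  0.4   1.51  0.91  1.25 -0.18] 0.0 0.29640675121168414
[ 629. -156.  299.] [-0.75  0.41  1.54  0.92  1.24 -0.22] 0.0 0.10898139372211024
[ 580. -150.  299.] [-0.81  0.33  1.66  0.92  1.26 -0.29] 0.0 0.1517391516238753
[ 530. -144.  291.] [-0.88  0.27  1.78  0.92  1.28 -0.38] 0.0 0.1544799398809733
[[0.06, 0, -0.12], [0.06, 0, -0.13], [0.05, 0, -0.12], [0.06, 0, -0.13], [0.04, 0.18, -0.03], [0.04, 0.18, -0.03], [0.04, 0.18, -0.03], [0.03, 0.18, -0.03]] 
 [0.0, 0.0, 0.0, 0.0, 0.0, 0.0, 0.0, 0.0]
[[0.04, 0.18, -0.03], [0.03, 0.18, -0.04], [0.04, 0.18, -0.03], [0.03, 0.18, -0.04], [0.04, 0.18, -0.03], [0.03, 0.18, -0.04], [0, 0, 0.1], [0, 0, 0.1]] 
 [0.0, 0.0, 0.0, 0.0, 0.0, 0.0, 0.0, 0.0]
[[0, 0, 0.1], [0, 0, 0.1], [0, 0, 0.09], [-0.03, 0, 0], [-0.03, 0, 0], [-0.02, 0, 0], [-0.02, -0.03, -0.02], [-0.02, -0.03, -0.02]] 
 [0.0, 0.0, 0.0, 0.0, 0.0, 0.0, 0.0, 0.0]
[[-0.02, -0.03, -0.02], [-0.02, -0.03, -0.02], [-0.02, -0.03, -0.02], [-0.01, -0.04, -0.03], [-0.02, -0.03, -0.02], [-0.02, -0.03, -0.02], [-0.03, -0.03, -0.02], [-0.02, -0.03, -0.01]] 
 [0.0, 0.0, 0.0, 0.0, 0.0, 0.0, 0.0, 0.0]
[[-0.03, -0.03, -0.02], [-0.02, -0.03, -0.01], [0, 0, 0], [0, 0, 0], [0, 0, 0], [0, 0, 0], [0, 0, 0], [0, 0, 0]] 
 [0.0, 0.0, 0, 0, 0, 0, 0, 0]
max mm 37.363083384538804 end [ 530.3 -143.4  291.7] [ 3.14 -0.86  0.7 ]
```

View pics/t6c.png

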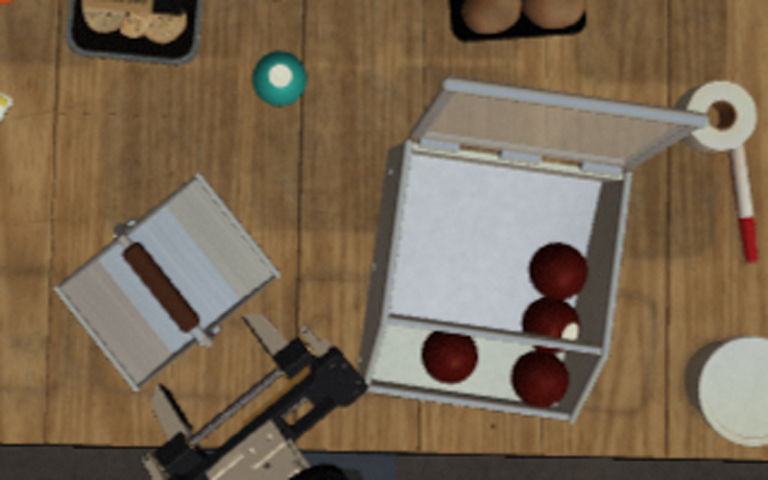

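All four cheeses are in the dispenser, at crop (450,356), (540,377), (551,322) and (558,270), and the empty tray stands upright. Now the cover.

Request:
{"name": "servo_tool", "arguments": {"linear": [[0.06,0,-0.12],[0.06,0,-0.13],[0.05,0,-0.12],[0.06,0,-0.13],[0.04,0.18,-0.03],[0.04,0.18,-0.03],[0.04,0.18,-0.03],[0.03,0.18,-0.03]], "spin": [0,0,0,0,0,0,0,0]}}

```text
time: 30.45
tool_pos: [446.0, -30.2, 316.4]
tcp_rot: [3.135, -0.863, 0.704]
contact_force: [-0.1, 1.0, 0.1]
grip_width: 91.8
finger_force: 0.0
```

Request:
{"name": "servo_tool", "arguments": {"linear": [[0.04,0.18,-0.03],[0.03,0.18,-0.04],[0.04,0.18,-0.03],[0.03,0.18,-0.04],[0.04,0.18,-0.03],[0.03,0.18,-0.04],[0,0,0],[0,0,0]], "spin": [0,0,0,0,0,0,0,0], "hand": -1}}

```text
time: 31.45
tool_pos: [580.1, -196.9, 375.6]
tcp_rot: [3.138, -0.863, 0.702]
contact_force: [-0.6, 0.0, 0.4]
grip_width: 16.2
finger_force: 0.0
```

```bash
python3 st.py; python3 p6.py | head -0; python3 - <<'E'
from h import *
o=monitor.get_obs();R=Ro.from_euler('xyz',o['tcp_rot']);x,y,z=R.as_matrix().T; B=np.array([603.5,-177.5,303]);xd=Ro.from_euler('z',-6.8,degrees=True).apply([1,0,0])
L=B+19*x+28*z;print(o['grip_width'])
plan([(B+36*x+28*z,0,6),(L,0,2),(L-50*xd,0,6),(L-105*xd-[0,0,8],0,6)])
s=grab('scene','s6');f=s['frame'][60:300,320:600]
cv2.imwrite('pics/s6c.png',cv2.resize(f,None,fx=2.4,fy=2.4,interpolation=cv2.INTER_CUBIC))
E
```

```text
[-0.8731  0.3228  1.4469  0.8727  1.4416 -0.1549] [ 580.1 -196.9  375.6] [ 3.138 -0.863  0.702]
[[0.496, 0.644, 0.582], [0.42, -0.765, 0.488], [0.76, 0.003, -0.65]] tilt 49.4 az 39.9
16.214066821048274
[[0, 0, 0.08], [0, 0, 0.08], [0, 0, 0.08], [0, 0, 0.08], [0, 0, 0.09], [0, 0, 0.08], [-0.04, 0, 0], [-0.04, 0, 0]] 
 [0.0, 0.0, 0.0, 0.0, 0.0, 0.0, 0.0, 0.0]
[[-0.02, -0.03, -0.02], [-0.02, -0.03, -0.02], [-0.02, -0.03, -0.02], [-0.02, -0.03, -0.02], [-0.02, -0.03, -0.02], [-0.01, -0.03, -0.03], [-0.03, -0.03, -0.02], [-0.02, -0.03, -0.02]] 
 [0.0, 0.0, 0.0, 0.0, 0.0, 0.0, 0.0, 0.0]
[[-0.03, -0.04, -0.02], [-0.02, -0.03, -0.02], [-0.03, -0.04, -0.02], [-0.02, -0.03, -0.02], [0, 0, 0], [0, 0, 0], [0, 0, 0], [0, 0, 0]] 
 [0.0, 0.0, 0.0, 0.0, 0, 0, 0, 0]
max mm 18.0 end [ 525.4 -143.9  292.5] [ 3.138 -0.863  0.702]Exception ignored on flushing sys.stdout:
BrokenPipeError: [Errno 32] Broken pipe
```

View pics/s6c.png

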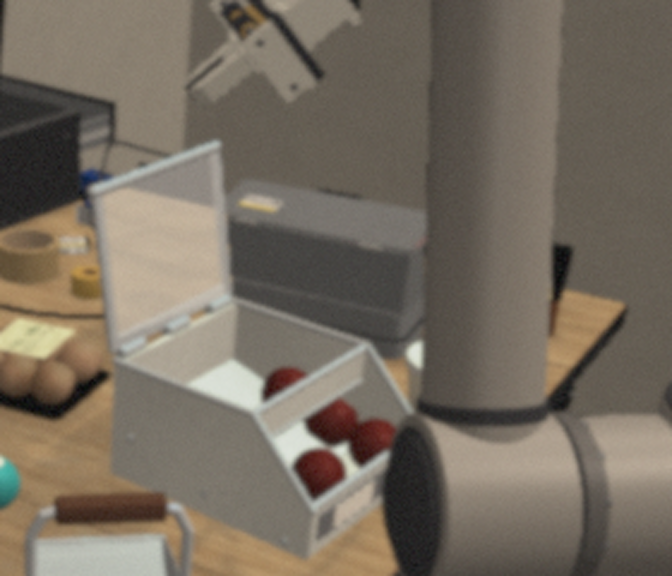

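```bash
python3 - <<'E'
from h import *
s=load('s6')
for p in [(614.9,-76.3,303),(592.3,-278.8,303),(580.1,-196.9,375.6)]: print(2.4*(proj(s,p)-[320,60]))
E
```

```text
[ 90.69829383 190.9100137 ]
[214.32390504 143.43423813]
[189.4521532   94.33395102]
```

The predicted bar ends land on the visible ones, so the bar position is confirmed. I'll hook it.

Request:
{"name": "servo_tool", "arguments": {"linear": [[0,0,0.08],[0,0,0.08],[0,0,0.08],[0,0,0.08],[0,0,0.09],[0,0,0.08],[-0.03,0,0],[-0.03,0,0]], "spin": [0,0,0,0,0,0,0,0]}}

```text
time: 32.5
tool_pos: [632.4, -154.8, 304.9]
tcp_rot: [3.133, -0.866, 0.705]
contact_force: [2.2, 2.8, 8.5]
grip_width: 0.7
finger_force: 3.5
```

Request:
{"name": "servo_tool", "arguments": {"linear": [[-0.02,-0.03,-0.02],[-0.02,-0.03,-0.02],[-0.02,-0.03,-0.02],[-0.02,-0.03,-0.02],[-0.02,-0.03,-0.02],[-0.02,-0.03,-0.02],[-0.03,-0.03,-0.02],[-0.02,-0.03,-0.02]], "spin": [0,0,0,0,0,0,0,0]}}

```text
time: 33.5
tool_pos: [564.7, -148.1, 297.8]
tcp_rot: [3.136, -0.863, 0.703]
contact_force: [-0.7, -0.7, -1.0]
grip_width: 0.4
finger_force: 0.0
```

```bash
python3 - <<'E'
from h import *
s=grab('scene','s7');f=s['frame'][60:300,320:600]; t=grab('top','t7');g=t['frame'][180:360,360:560]
H=np.zeros((400,800,3),np.uint8);H[:343,:400]=cv2.resize(f,(400,343));H[:360,400:]=cv2.resize(g,(400,360))
cv2.imwrite('pics/s7c.png',H)
E
```

```text
(no output)
```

View pics/s7c.png

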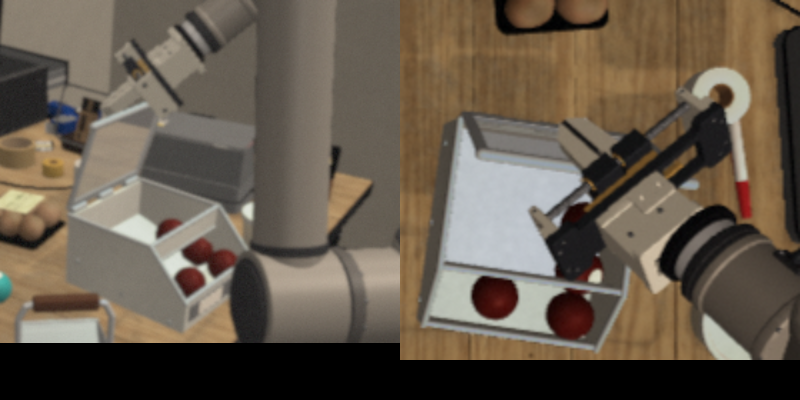

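The cover is past upright and coming forward over the mouth. I'll pull a little further, then lift clear and let it sink shut.

Request:
{"name": "servo_tool", "arguments": {"linear": [[-0.02,-0.04,-0.02],[-0.02,-0.04,-0.02],[-0.02,-0.04,-0.02],[-0.02,-0.03,-0.02],[0.05,0,-0.05],[0.1,0,-0.1],[0.15,0,-0.15],[0.15,0,-0.15]], "spin": [0,0,0,0,0,0,0,0]}}

```text
time: 34.6
tool_pos: [520.8, -145.6, 425.6]
tcp_rot: [3.133, -0.863, 0.705]
contact_force: [-0.2, -0.9, -0.0]
grip_width: 0.3
finger_force: 0.0
```

Request:
{"name": "servo_tool", "arguments": {"linear": [[0.08,0.1,-0.1],[0.08,0.1,-0.1],[0.08,0.1,-0.1],[0,0.1,-0.1],[0,0.1,-0.1],[0,0,0],[0,0,0],[0,0,0]], "spin": [0,0,0,0,0,0,0,0]}}

```text
time: 35.6
tool_pos: [550.6, -249.6, 525.3]
tcp_rot: [3.135, -0.863, 0.704]
contact_force: [0.5, -0.1, -0.1]
grip_width: 0.6
finger_force: 0.0
```

Request:
{"name": "servo_tool", "arguments": {"linear": [[0,0,0],[0,0,0],[0,0,0],[0,0,0],[0,0,0],[0,0,0],[0,0,0],[0,0,0]], "spin": [0,0,0,0,0,0,0,0]}}

```text
time: 36.6
tool_pos: [550.7, -250.6, 525.2]
tcp_rot: [3.135, -0.863, 0.704]
contact_force: [0.6, -0.3, -0.2]
grip_width: 0.6
finger_force: 0.0
```

Request:
{"name": "servo_tool", "arguments": {"linear": [[0,0,0],[0,0,0],[0,0,0],[0,0,0],[0,0,0],[0,0,0],[0,0,0],[0,0,0]], "spin": [0,0,0,0,0,0,0,0]}}

```text
time: 37.6
tool_pos: [550.7, -250.6, 525.2]
tcp_rot: [3.135, -0.863, 0.704]
contact_force: [0.9, -0.1, -0.1]
grip_width: 0.4
finger_force: 0.0
```

```bash
cat > chk.py <<'E'
from h import *
import sys
n=sys.argv[1]
s=grab('scene','c'+n);a=load('s0') if 0 else load('scene0')
Rd=Ro.from_euler('z',-6.8,degrees=True);org=np.array([450,-158.5,0])
# cover left end of bar and left side edge: sample gray along predicted lines for several angles; compare with initial picture
gray=lambda c:cv2.GaussianBlur(cv2.cvtColor(c['frame'],cv2.COLOR_BGR2GRAY),(3,3),0).astype(float)
g1,g0=gray(s),gray(a)
for th in (0,.05,.1,.2,.4,.6,.9,1.2,1.75):
    P=[org+Rd.apply([123-167*np.cos(th),y,139+167*np.sin(th)]) for y in np.linspace(95,0,12)]
    uv=np.array([proj(s,p) for p in P]).astype(np.float32)
    S=lambda g:cv2.remap(g.astype(np.float32),uv[:,:1],uv[:,1:],1).ravel()
    print(th,'new %.0f old %.0f diff %.0f'%(S(g1).mean(),S(g0).mean(),np.abs(S(g1)-S(g0)).mean()),uv[0].round(0),uv[-1].round(0))
E
python3 chk.py 1; python3 st.py
```

```text
0 new 176 old 167 diff 43 [425. 229.] [448. 215.]
0.05 new 191 old 152 diff 52 [425. 225.] [448. 212.]
0.1 new 199 old 141 diff 58 [425. 222.] [448. 208.]
0.2 new 207 old 121 diff 86 [425. 215.] [448. 202.]
0.4 new 181 old 106 diff 75 [422. 201.] [446. 188.]
0.6 new 107 old 86 diff 21 [417. 187.] [441. 174.]
0.9 new 68 old 107 diff 40 [406. 167.] [430. 156.]
1.2 new 120 old 163 diff 43 [391. 152.] [416. 141.]
1.75 new 71 old 173 diff 101 [360. 139.] [385. 129.]
[-0.9781  0.3191  1.0553  0.8818  1.7751  0.0793] [ 550.7 -250.6  525.2] [ 3.135 -0.863  0.704]
[[0.496, 0.643, 0.584], [0.421, -0.766, 0.486], [0.76, 0.004, -0.65]] tilt 49.4 az 39.8
```

Request:
{"name": "servo_tool", "arguments": {"linear": [[0,0,0],[0,0,0],[0,0,0],[0,0,0],[0,0,0],[0,0,0],[0,0,0],[0,0,0]], "spin": [0,0,0,0,0,0,0,0]}}

```text
time: 38.65
tool_pos: [550.7, -250.6, 525.2]
tcp_rot: [3.135, -0.863, 0.704]
contact_force: [0.2, -0.4, -0.0]
grip_width: 0.5
finger_force: 0.0
```

Request:
{"name": "servo_tool", "arguments": {"linear": [[0,0,0],[0,0,0],[0,0,0],[0,0,0],[0,0,0],[0,0,0],[0,0,0],[0,0,0]], "spin": [0,0,0,0,0,0,0,0]}}

```text
time: 39.65
tool_pos: [550.7, -250.6, 525.2]
tcp_rot: [3.135, -0.863, 0.704]
contact_force: [0.1, -0.2, -0.4]
grip_width: 0.5
finger_force: 0.0
```

```bash
python3 chk.py 2; python3 - <<'E'
from h import *
a,b,o=load('c1')['frame'].astype(int),load('c2')['frame'].astype(int),load('scene0')['frame'].astype(int)
d=np.abs(a-b).max(2)[120:300,350:490];print('c1-c2 changed px',(d>30).sum(), np.argwhere(d>30).mean(0)+[120,350] if (d>30).any() else '')
print('col 437 new',b[170:250:3,437].mean(1).astype(int));print('col 437 old',o[170:250:3,437].mean(1).astype(int))
t=grab('top','t8')
E
```

```text
0 new 176 old 167 diff 43 [425. 229.] [448. 215.]
0.05 new 191 old 152 diff 52 [425. 225.] [448. 212.]
0.1 new 199 old 141 diff 58 [425. 222.] [448. 208.]
0.2 new 207 old 121 diff 86 [425. 215.] [448. 202.]
0.4 new 180 old 106 diff 74 [422. 201.] [446. 188.]
0.6 new 107 old 86 diff 21 [417. 187.] [441. 174.]
0.9 new 68 old 107 diff 40 [406. 167.] [430. 156.]
1.2 new 120 old 163 diff 43 [391. 152.] [416. 141.]
1.75 new 72 old 173 diff 101 [360. 139.] [385. 129.]
c1-c2 changed px 0 
col 437 new [ 67  67  70  73  74  71 144 191 202 201 201 200 203 203 198 181 184 184
 156 156 160 160 162 173 218 220 212]
col 437 old [ 69  69  68  76  71  70  76 132 107 112 111 114 113 113 115 116 115 118
 181 154 162 159 163 173 217 219 209]
```

```bash
python3 - <<'E'
from h import *
s=load('c2');o=load('scene0')
Rd=Ro.from_euler('z',-6.8,degrees=True);org=np.array([450,-158.5,0])
def row(col,x,z):
    ys=np.linspace(99,-99,400);uv=np.array([proj(s,org+Rd.apply([x,y,z])) for y in ys]);return np.interp(col,uv[:,0],uv[:,1])
for col in (428,437,446,455,462):
    print(col,'front rim135 %.1f'%row(col,-44,135),'bar0 ctr %.1f'%row(col,-44,139),'bar .05 %.1f'%row(col,123-167*np.cos(.05),139+167*np.sin(.05)),'back',round(row(col,120,135),1))
    for f in (o,s): print([int(v) for v in f['frame'][int(row(col,-44,139))-14:int(row(col,-44,139))+10,col].astype(int).mean(1)])
    print(int(row(col,-44,139))-14)
E
```

```text
428 front rim135 228.4 bar0 ctr 226.9 bar .05 223.7 back 185.0
[114, 113, 114, 121, 134, 164, 192, 210, 214, 212, 214, 213, 215, 215, 215, 210, 205, 193, 186, 170, 165, 168, 172, 171]
[204, 203, 203, 204, 209, 215, 220, 222, 220, 217, 211, 206, 194, 195, 187, 175, 161, 151, 160, 163, 164, 166, 171, 169]
212
437 front rim135 223.0 bar0 ctr 221.5 bar .05 218.4 back 185.0
[114, 114, 113, 114, 112, 115, 112, 111, 116, 109, 111, 115, 112, 112, 118, 137, 165, 181, 180, 167, 154, 155, 160, 162]
[201, 201, 203, 203, 201, 198, 189, 182, 181, 181, 182, 184, 187, 188, 184, 171, 158, 156, 166, 163, 156, 156, 160, 160]
207
446 front rim135 217.6 bar0 ctr 216.1 bar .05 213.1 back 185.0
[112, 114, 113, 111, 116, 113, 114, 114, 116, 113, 114, 116, 112, 115, 124, 139, 165, 178, 172, 158, 152, 157, 158, 161]
[203, 203, 204, 201, 204, 203, 201, 204, 204, 201, 197, 191, 189, 189, 181, 168, 160, 163, 162, 151, 152, 155, 157, 161]
202
455 front rim135 212.1 bar0 ctr 210.7 bar .05 207.7 back 185.0
[113, 132, 125, 111, 112, 114, 114, 117, 115, 115, 116, 114, 115, 115, 117, 130, 154, 175, 176, 165, 152, 156, 159, 161]
[182, 190, 200, 198, 203, 202, 204, 204, 204, 200, 198, 195, 194, 191, 188, 175, 166, 157, 157, 156, 152, 153, 158, 159]
196
462 front rim135 207.9 bar0 ctr 206.5 bar .05 203.6 back 185.0
[70, 66, 72, 68, 63, 75, 107, 135, 131, 117, 114, 114, 118, 117, 119, 132, 154, 174, 178, 164, 155, 156, 157, 155]
[70, 72, 71, 95, 134, 169, 184, 190, 198, 197, 195, 192, 191, 190, 186, 176, 161, 158, 163, 162, 156, 154, 155, 155]
192
```

```bash
python3 -c "
from h import *
print(workorder.close_job())"
```

```text
the job is handed in; nothing more can be done
None
```

I handed the job in at about 40 s: all four cheeses are in the dispenser, the empty tray is upright at its old spot, and the other goods were left alone. The cover is judged shut only from pixel values and a still image, because I had already viewed 11 pictures (limit 10); joint 3 also read 0.036 rad against its 0.04 minimum while I tilted the tool.

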